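# Shift the wagons on the fiddle-yard traverser and lock it

### The job

Stand every wagon that is out on the bench wholly on a black lane of its own on the traverser deck, in line with it (any lane each), then wind the handwheel clockwise by its red crank knob until the deck rests against the red stop. After that take the two-pin spanner from its wooden cradle, put both pins fully into the holes of the steel lock ring and turn the ring clockwise with the spanner until it is tight at its end stop, then put the spanner back in its cradle. Do not turn the ring with the fingers, and leave the other things on the bench where they are.

Things in the scene. Friction and masses are not known exactly. Their poses are not given: they have to be found in the camera images.
- van: Red model box van, 66 mm long (own x), 30 mm wide (own y), 45 mm high, 70 to 135 g, ballasted low down, on a flat underframe 62 x 30 mm; wheels do not turn. Can be pinched 20 to 38 mm above the underside, across the 30 mm or over the flat ends. Origin: centre of the underside, z up. May be absent.
- open_wagon: Brown model open wagon with a black load, 66 mm long (own x), 30 mm wide (own y), 45 mm high, 70 to 135 g, ballasted low down, on a flat underframe 62 x 30 mm; wheels do not turn. Can be pinched 20 to 38 mm above the underside, across the 30 mm or over the flat ends. Origin: centre of the underside, z up. May be absent.
- tank: Model tank wagon with a white lying tank 28 mm in diameter (axis 30 mm above the underside), 66 mm long (own x), 30 mm wide (own y), 45 mm high, 70 to 135 g, ballasted low down, on a flat underframe 62 x 30 mm; wheels do not turn. Can be pinched 20 to 38 mm above the underside, across the 30 mm or over the flat ends. Origin: centre of the underside, z up. May be absent.
- lane1 (a point): Deck lane farthest from the red stop: centre of its surface, 30 mm above the bench. A lane is a black strip flush in the flat deck, 94 mm long (x of this point), 40 mm wide (y), with white edges and two copper lines; lane centres are 60 mm apart along y, so wagons in neighbouring lanes leave 30 mm between them. The point moves with the deck; y points to the red stop.
- flat_wagon: Model flat wagon with a blue container 66 x 28 mm fixed on it, 66 mm long (own x), 30 mm wide (own y), 45 mm high, 70 to 135 g, ballasted low down, on a flat underframe 62 x 30 mm; wheels do not turn. Can be pinched 20 to 38 mm above the underside, across the 30 mm or over the flat ends. Origin: centre of the underside, z up. May be absent.
- lane2 (a point): Same as lane1, the next lane towards the red stop.
- lane3 (a point): Same as lane1, the third lane.
- lane4 (a point): Same as lane1, the lane nearest the red stop.
- deck (a joint): Travel of the deck in m: 0 farthest from the stop, 0.06 hard against the red stop block (38 mm high; its face runs along the deck's edge, 50 mm from lane 4's centre). The deck is driven only by the handwheel, through a drive under the bench: 30 mm for each full turn clockwise seen from above.
- wheel_axis (a point): Centre of the top face of the handwheel, a dark steel disc 112 mm in diameter lying level on a square green pedestal 100 mm wide; this face is 48 mm above the bench; a brass boss rises 6 mm more. The axis is vertical. It turns with 0.06 N m of friction, stays where it is left, and stops hard when the deck meets the stop.
- crank (a point): Centre of the top of the red crank knob, an upright cylinder 18 mm in diameter that stands 40 mm above the disc's face (its top 88 mm above the bench), 43 mm from the axis. It spins freely on its own pin, so a gripper may hold it at a fixed orientation and carry it round.
- ring_top (a point): Centre of the top face of the steel lock ring, 80 mm in diameter, 54 mm above the bench, on a square green pedestal 100 mm wide with a yellow mark at one edge. Four holes, 12 mm square and 21 mm deep, lie 24 mm from the centre on this point's +x, +y, -x and -y; two holes across the centre from each other take the two pins. The point turns with the ring; z up.
- lock (a joint): Turn of the lock ring in rad, growing clockwise seen from above: about 0 to 0.35 at the start (loose), 1.2 at its end stop (tight; 1.12 or more counts). 0.3 N m of friction, stays where left. The pins have about 2.5 mm of play in the holes, so the spanner turns some 0.1 rad before the ring follows.
- spanner: Two-pin face spanner, 160 g: two steel pins 7 mm thick and 18 mm long point down from a dark bar 68 x 26 x 10 mm, 48 mm apart along own x; on the bar stands a blue grip block 44 mm (own x) by 16 mm (own y) by 44 mm high. Origin: midway between the pin tips; z up; bar underside at 18 mm, block from 28 to 72 mm. Pinch the block from above across its 16 mm.
- spanner_grip (a point): Middle of the spanner's blue block, 54 mm above the pin tips.
- cradle_top (a point): Spanner's wooden cradle: two rails along x of this point with a 14 mm slot between them, rail tops (this point: centre, at that height) 25 mm above the bench. The bar lies on the rails with the pins down in the slot, either way round, between two raised ends 96 mm apart that stand 8 mm above the rails.
- house: Bystander: model house, to be left where it is.
- glue: Bystander: glue bottle, to be left where it is.
- jar: Bystander: jar, to be left where it is.
- driver: Bystander: screwdriver, to be left where it is.
- brush: Bystander: brush, to be left where it is.
- pot: Bystander: blue paint pot, to be left where it is.
- post: Bystander: model telegraph post, to be left where it is.

How it is judged:
By the outcome, as a careful person would: the job done as asked, in the order asked, and still so for the second after the job is handed in, with the robot touching nothing.
Of van, open_wagon, tank, flat_wagon only 2 to 4 are there at a start; the rules pass over those that are not, and their reading is None.
At some moment in a run one of van, open_wagon, tank, flat_wagon may be knocked a few centimetres aside while the robot is not near it.
It also fails if it takes over 210 s, if anything falls off the work surface, if the arm or the gripper's body presses on something with over 40 N, if the wrist force passes 120 N, or if a joint passes its speed limit or range.

### The arm

A 6-joint arm with a two-finger parallel gripper is mounted at the origin on the work surface. World frame = base frame: x ahead of the robot, y to its left, z up, the work surface at z = 0. Lengths are in m, angles in rad, forces in N, time in s.
With the tool pointing down it reaches from about 0.35 to 0.875 m from the base axis. Payload 15.5 kg.
Tool frame: the origin (TCP) lies on the centre line of the jaws, within the pads' length; the fingertips stand 19 mm ahead of it and the grasp point (between the pads) is the TCP (nose_length is the distance from the TCP to the fingertips, in m); z points along the fingers, y is the line along which they close (so a half turn about z gives the same grasp; the last joint's range is limited). The gripper opens to 85 mm and grips with 20 to 120 N. Pads are 22 mm wide; open, the fingers measure 114 mm over their backs; the gripper's body (76 mm by 85 mm) begins 54 mm behind the grasp point. The pads swing forward as they close: fully open they stand 13 mm farther back than shut.
Start: joints at [1.133, 0.494, 1.345, -0, 1.302, -0.096], TCP at [0.209, 0.589, 0.25] pointing down, gripper open.
Joint ranges: [-2.91, 2.91], [-0.82, 2.16], [0.22, 2.67], [-1.22, 4.37], [0.12, 2.79], [-3.08, 3.08]. Speed limits (rad/s): [1.89, 1.89, 2.57, 3.01, 3.01, 3.01].

### API

Orientations are given as a unit quaternion [w, x, y, z].
In Python, from workcell import * gives the robot as it stands. The module is installed in compiled form; this text tells all that it offers.
- The arm moves only by the tool play_rows, never from a script. Its argument "increments" is a list of rows, each a list of 7 numbers: the shift along the tool's x, y, z scaled (see below), then the turn, a rotation vector about the tool's x, y, z scaled (see below), then the opening, from 0 (shut) to 1 (fully open). In form: [[tx, ty, tz, ax, ay, az, claw], ...]. A call has 1 to 20 rows; each row is the pose to reach, as a shift and turn from the pose commanded when the call began, along the tool's axes at that moment; what a row does not reach only later rows make up. The controller multiplies each number of a shift by 12 cm and each number of a turn by 1.5 rad. A row lasts 1/12 s, in which the tool goes at most 41.7 mm and 7.16 degrees, less where a joint would pass 70% of its speed; a pose out of reach is approached as far as the arm can. A call with a number of a shift or a turn outside -1 to 1 is refused whole. A call with a gripper value outside its range is refused whole. The fingers move at their own pace and stop on an object; "grip_force" is the grip in N (left out, the last holds). Time passes only in rows, so rows that repeat a pose let the fingers close. It gives the time, the measured TCP pose, the force, the opening and the grip force at its end, in the units of the state.
- read_state(): the state, without advancing time (a new reading comes with each control period).
- capture(name): name is "scene" or "top" or "wrist"; returns a dict with "img" (384x512x3 uint8, blue, green, red), "vfov" (degrees; the focal length in pixels is half the picture's height over the tangent of half this angle, whatever the lens; pixels are square), "cx", "cy" (the principal point, pixels), "R" (3x3) and "t" (3): a world point X has camera coordinates R X + t. Camera axes: x right, y down, z forward; pixel columns grow to the right and rows downward; lengths in m; the calibration is good to about 2 mm. A picture is of the moment at which its call begins. There is no depth.
- sign_off(): hands the job in; it is judged then, once.
The state is a dict: "t": time; "joint_positions": joint angles; "joint_velocities": joint speeds; "joint_efforts": joint torques, N m; "eef_pos": TCP position; "tcp_rot": TCP orientation; "wrist_force": force on the tool from outside, world axes, zero at the start; "moment": the same for the moment, N m; "opening": finger opening in m; "grip_force": force on a finger pad.
Only numpy, scipy, OpenCV 4.12 (cv2) and the standard library are available. Lean on these libraries where they do the work, as an engineer would, in place of code of your own. Each camera call takes 0.05 s, during which the arm holds its last target. There are 200 camera calls.

## Working session

There is one attempt and no reset: what is moved stays moved. The work goes in short steps, Python scripts to look and compute and a tool call to move; the robot and the scene stay as the last step left them, time stands still between calls to the robot, and variables do not carry over. Pictures are saved under pics/ and viewed, at most 14 in all, crops included, and the job is handed in when it is done.

Besides the shell and the picture viewer there is one more tool, called after ">>>" as name(argument=value, ...), one argument or row to a line, values as JSON. play_rows: Moves the arm, as the interface text tells. Its arguments: {"type":"object","properties":{"increments":{"type":"array"},"grip_force":{"type":"number"}},"required":["increments"]}

```bash
mkdir -p pics; python3 - <<'E'
from workcell import *
import cv2,json
s=read_state();print(s)
for n in("scene","top"):
    c=capture(n);cv2.imwrite(f"pics/{n}0.png",c["img"]);print(n,c["vfov"],c["cx"],c["cy"],c["R"],c["t"])
E
```

```text
{'t': 0.0, 'joint_positions': array([ 1.13353167e+00,  4.94165956e-01,  1.34613268e+00,  2.50679773e-05,
        1.30250102e+00, -9.55217215e-02]), 'joint_velocities': array([-0.00075304,  0.00097973, -0.00086646, -0.00078427, -0.00084978,
       -0.00082306]), 'joint_efforts': array([ 2.00390263e-03, -8.82143927e+01, -3.83876038e+01,  1.44096989e-04,
        9.57639160e-03, -4.62525890e-06]), 'eef_pos': array([0.20931524, 0.58854984, 0.24971043]), 'tcp_rot': array([-1.70530501e-04,  1.70044439e-01,  9.85436210e-01, -5.79030158e-04]), 'wrist_force': array([-0.0279667 ,  0.31399418,  0.17682677]), 'moment': array([-0.06427011,  0.00422338, -0.02992828]), 'grip_force': 0.0, 'opening': 0.08542871726302453}
scene 47.965831633343655 258.42432270153245 189.60343998717664 [[-0.6445107   0.7645866  -0.00364517]
 [ 0.54832914  0.45888276 -0.69911498]
 [-0.53286124 -0.45258584 -0.71499997]] [ 0.36216384 -0.24801995  1.2929606 ]
top 44.19872358036733 252.09509326364497 182.40196614846002 [[ 0.0283972  -0.99940881 -0.01938118]
 [-0.99840683 -0.02741231 -0.04931899]
 [ 0.04875855  0.02075083 -0.99859502]] [7.59590496e-04 5.60180537e-01 1.18466868e+00]
```

```bash
python3 -c "
import cv2
for n in('scene','top'):
    cv2.imwrite(f'pics/{n}0b.png',cv2.resize(cv2.imread(f'pics/{n}0.png'),(800,600),interpolation=cv2.INTER_CUBIC))"
```

```text
(no output)
```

View pics/top0b.png

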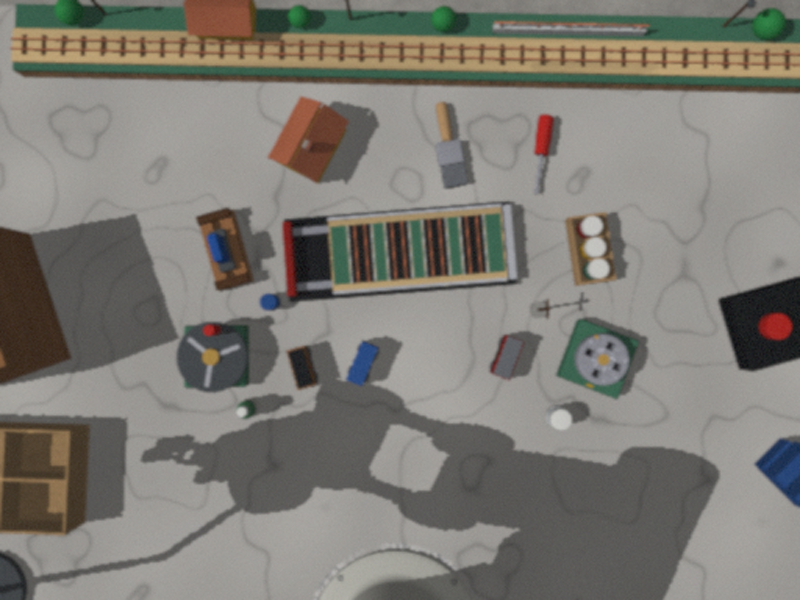

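View pics/scene0b.png

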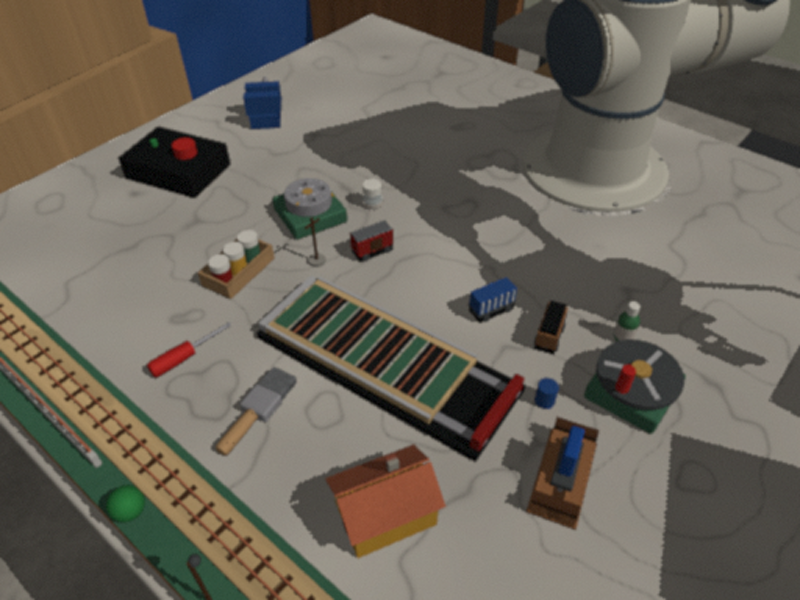

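The top view (800x600) shows three wagons: van (507,357), open wagon (303,367) and flat wagon (363,362), with no tank. The deck lanes are at (362,253), (398,250), (436,247) and (473,243). The wheel is at (210,357) with its knob at (211,330), the ring at (602,359), and the cradle with the spanner at (222,248).

```bash
cat > h.py <<'E'
from workcell import *
import numpy as np, cv2
from scipy.spatial.transform import Rotation as Ro
np.set_printoptions(precision=4,suppress=True)
def foc(c): return c["img"].shape[0]/2/np.tan(np.radians(c["vfov"])/2)
def p2w(c,uv,z):
    uv=np.atleast_2d(np.asarray(uv,float)); f=foc(c); R=np.array(c["R"]);t=np.array(c["t"])
    d=np.c_[(uv[:,0]-c["cx"])/f,(uv[:,1]-c["cy"])/f,np.ones(len(uv))]@R
    o=-R.T@t
    return (o+d*((z-o[2])/d[:,2])[:,None])
def w2p(c,X):
    X=np.atleast_2d(X); q=X@np.array(c["R"]).T+c["t"]; return q[:,:2]/q[:,2:]*foc(c)+[c["cx"],c["cy"]]
def tool():
    s=read_state(); q=s["tcp_rot"]; return s["eef_pos"],Ro.from_quat([q[1],q[2],q[3],q[0]])
def yaw(r): v=r.as_matrix()[:,1]; return np.arctan2(v[1],v[0])  # heading of closing axis
def down(y): # tool z down, closing axis heading y
    yv=np.array([np.cos(y),np.sin(y),0]);z=np.array([0,0,-1.]);return Ro.from_matrix(np.c_[np.cross(yv,z),yv,z])
def inc(p0,r0,p1,y1):
    """increment row from pose (p0,r0) to position p1, closing heading y1 (mod pi nearest)"""
    y1=y1+np.pi*np.round((yaw(r0)-y1)/np.pi)
    r1=down(y1); return np.r_[r0.inv().apply(np.asarray(p1)-p0)/.12,(r0.inv()*r1).as_rotvec()/1.5],r1
def plan(wps):
    """sequential waypoints (x,y,z,yaw), each one call, from the present pose"""
    p,r=tool()
    for w in wps:
        v,r1=inc(p,r,w[:3],w[3]); print(np.round(v,3).tolist(),"dist %.0fmm"%(np.linalg.norm(np.array(w[:3])-p)*1e3), "yaw",round(np.degrees(w[3])))
        p,r=np.array(w[:3]),r1
E
python3 - <<'E'
from h import *
c=capture("top")
k=1/1.5625
for n,u,v,z in [("van",507,357,.045),("open",303,367,.045),("flat",363,362,.045),("l4",362,253,.03),("l3",398,250,.03),("l2",436,247,.03),("l1",473,243,.03),("wheel",210,357,.054),("knob",211,330,.088),("ring",602,359,.054),("cradle",225,250,.025),("span",218,248,.079),("pot",270,302,.03),("glue",246,409,.05),("stop",291,258,.038),("jar",560,420,.04),("post",545,308,0)]:
    print(n,p2w(c,[u*k,v*k],z)[0])
p,r=tool();print(p,r.as_matrix(),np.degrees(yaw(r)))
w=capture("wrist");print(w["vfov"],np.array(w["R"]),-np.array(w["R"]).T@w["t"]);
R=np.array(w["R"]);print(r.as_matrix().T@(-R.T@w["t"]-p)); print(R@r.as_matrix())
E
```

```text
van [ 0.4503 -0.1647  0.045 ]
open [0.4252 0.1552 0.045 ]
flat [0.4359 0.0609 0.045 ]
l4 [0.6092 0.0687 0.03  ]
l3 [0.6155 0.0111 0.03  ]
l2 [ 0.622  -0.0497  0.03  ]
l1 [ 0.6299 -0.1087  0.03  ]
wheel [0.4371 0.3006 0.054 ]
knob [0.48   0.2917 0.088 ]
ring [ 0.4519 -0.3105  0.054 ]
cradle [0.6086 0.291  0.025 ]
span [0.6065 0.2883 0.079 ]
pot [0.5264 0.2139 0.03  ]
glue [0.3575 0.2417 0.05  ]
stop [0.5974 0.1814 0.038 ]
jar [ 0.3543 -0.2502  0.04  ]
post [ 0.5298 -0.2309  0.    ]
[0.2094 0.5886 0.2498] [[-0.9422  0.3352 -0.0004]
 [ 0.3352  0.9422 -0.0008]
 [ 0.0001 -0.0009 -1.    ]] 70.41660335261852
68.69666855736648 [[ 0.3357  0.942  -0.001 ]
 [ 0.9017 -0.321   0.2895]
 [ 0.2724 -0.0981 -0.9572]] [0.139  0.614  0.3737]
[ 0.0749  0.0002 -0.1239]
[[-0.0005  1.      0.0001]
 [-0.9572 -0.0005 -0.2896]
 [-0.2896 -0.0002  0.9572]]
```

```bash
python3 - <<'E'
from h import *
a=np.radians
plan([(.28,.46,.27,a(77)),(.35,.34,.27,a(84)),(.42,.23,.25,a(90))])
E
```

```text
[-0.914, -0.813, -0.167, -0.001, -0.0, -0.077] dist 148mm yaw 77
[-0.793, -0.843, 0.0, 0.0, 0.0, -0.081] dist 139mm yaw 84
[-0.676, -0.851, 0.167, 0.0, 0.0, -0.07] dist 132mm yaw 90
```

>>> play_rows(
  increments=[
    [-0.914, -0.813, -0.167, 0, 0, -0.077, 1],
    [-0.914, -0.813, -0.167, 0, 0, -0.077, 1],
    [-0.914, -0.813, -0.167, 0, 0, -0.077, 1],
    [-0.914, -0.813, -0.167, 0, 0, -0.077, 1],
    [-0.914, -0.813, -0.167, 0, 0, -0.077, 1],
    [-0.914, -0.813, -0.167, 0, 0, -0.077, 1],
  ],
)

```text
t: 0.7
eef_pos: [0.2808, 0.4594, 0.2707]
tcp_rot: [0.0, 0.114, 0.993, 0.0]
wrist_force: [-0.4, 1.0, -1.0]
opening: 0.0852
grip_force: 0.0
```

>>> play_rows(
  increments=[
    [-0.793, -0.843, 0, 0, 0, -0.081, 1],
    [-0.793, -0.843, 0, 0, 0, -0.081, 1],
    [-0.793, -0.843, 0, 0, 0, -0.081, 1],
    [-0.793, -0.843, 0, 0, 0, -0.081, 1],
    [-0.793, -0.843, 0, 0, 0, -0.081, 1],
  ],
)

```text
t: 1.12
eef_pos: [0.3515, 0.3384, 0.2702]
tcp_rot: [0.0, 0.053, 0.999, -0.0]
wrist_force: [0.0, -0.0, -0.3]
opening: 0.0855
grip_force: 0.0
```

>>> play_rows(
  increments=[
    [-0.676, -0.851, 0.167, 0, 0, -0.07, 1],
    [-0.676, -0.851, 0.167, 0, 0, -0.07, 1],
    [-0.676, -0.851, 0.167, 0, 0, -0.07, 1],
    [-0.676, -0.851, 0.167, 0, 0, -0.07, 1],
    [-0.676, -0.851, 0.167, 0, 0, -0.07, 1],
    [-0.676, -0.851, 0.167, 0, 0, -0.07, 1],
  ],
)

```text
t: 1.62
eef_pos: [0.4202, 0.2309, 0.2501]
tcp_rot: [-0.0, 0.0, 1.0, 0.0]
wrist_force: [-0.3, -0.3, -0.3]
opening: 0.085
grip_force: 0.0
```

```bash
python3 - <<'E'
from h import *
import pickle
p,r=tool();print(p,np.degrees(yaw(r)),read_state()["wrist_force"])
c=capture("wrist");pickle.dump(c,open("w1.pkl","wb"))
cv2.imwrite("pics/w1.png",cv2.resize(c["img"],(800,600),interpolation=cv2.INTER_CUBIC))
E
```

```text
[0.4202 0.2309 0.2501] 89.96567540710788 [-0.3294 -0.2881 -0.2813]
```

View pics/w1.png

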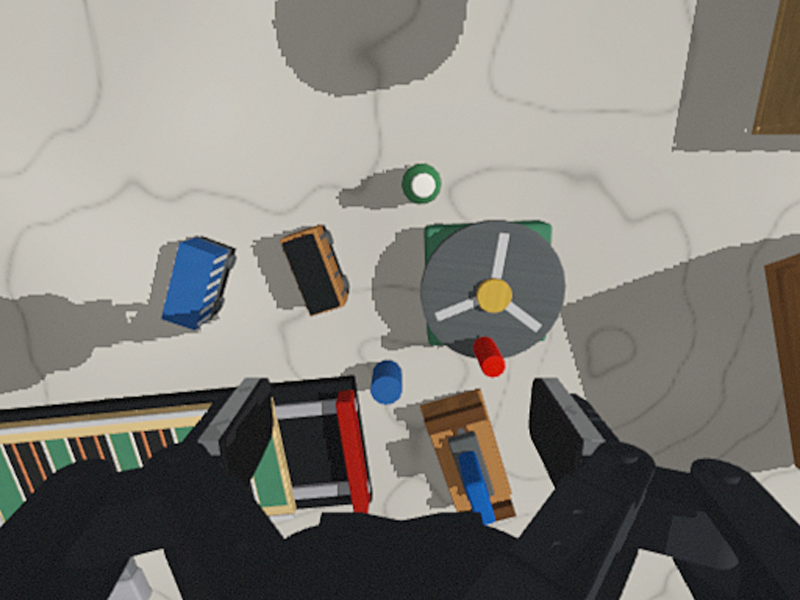

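The wrist view (800x600) shows the open wagon at about (314,270), the flat wagon at (195,283), the wheel boss at (494,296), the knob top at (492,364), the spanner block top at about (480,500) and the pot at (387,382).

```bash
python3 - <<'E'
import cv2,pickle
c=pickle.load(open("w1.pkl","rb"));im=c["img"][140:220,95:235]
cv2.imwrite("pics/w1c.png",cv2.resize(im,None,fx=5.5,fy=5.5,interpolation=cv2.INTER_CUBIC))
E
```

```text
(no output)
```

View pics/w1c.png

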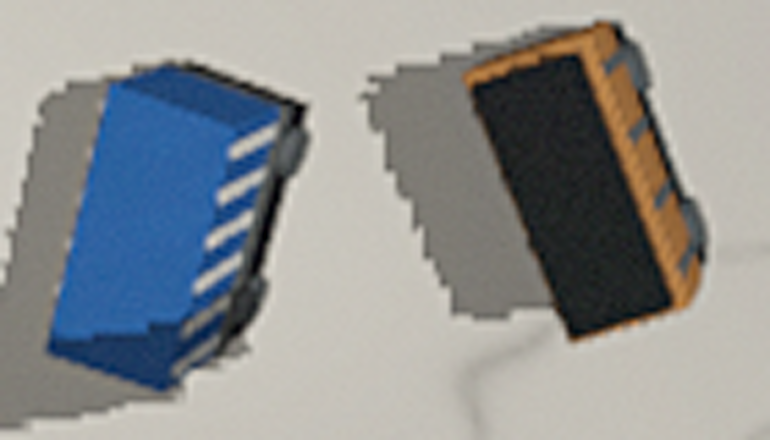

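```bash
python3 - <<'E'
from h import *
import pickle
c=pickle.load(open("w1.pkl","rb"))
def box(P):
    w=p2w(c,np.array(P)/5.5+[95,140],.045)[:,:2]
    m=w.mean(0);e=(w[2]+w[3]-w[0]-w[1])/2;f=(w[1]+w[2]-w[0]-w[3])/2
    print(m,np.linalg.norm(e),np.linalg.norm(f),np.degrees(np.arctan2(e[1],e[0])),np.degrees(np.arctan2(f[1],f[0])))
box([(108,80),(235,130),(165,388),(50,350)])
box([(465,75),(585,35),(690,305),(572,340)])
k=1/1.5625
for n,u,v,z in[("boss",494,296,.054),("knob",492,366,.088),("potTop",387,372,.03),("glue",421,182,.06),("spanfront",467,457,.079)]: print(n,p2w(c,[u*k,v*k],z)[0])
E
```

```text
[0.433  0.0668] 0.06413785708577649 0.027110497083826814 -20.60040550481812 68.38466960417863
[0.4222 0.1644] 0.06290905790579983 0.027724899581122137 18.157232949461743 107.4777508128292
boss [0.4379 0.3025 0.054 ]
knob [0.4799 0.2967 0.088 ]
potTop [0.5127 0.2199 0.03  ]
glue [0.3542 0.2458 0.06  ]
spanfront [0.5623 0.2837 0.079 ]
```

```bash
python3 - <<'E'
from h import *
a=np.radians
plan([(.423,.164,.14,a(107.8)),(.423,.164,.029,a(107.8)),(.423,.164,.14,a(107.8)),(.47,.11,.21,a(100)),(.545,.01,.24,a(93.5)),(.56,0,.25,a(93.5))])
E
```

```text
[-0.026, -0.562, 0.918, 0.0, -0.0, -0.207] dist 129mm yaw 108
[0.0, 0.0, 0.925, 0.0, 0.0, 0.0] dist 111mm yaw 108
[0.0, 0.0, -0.925, 0.0, 0.0, 0.0] dist 111mm yaw 108
[-0.235, -0.548, -0.583, 0.0, 0.0, 0.091] dist 100mm yaw 100
[-0.471, -0.929, -0.25, 0.0, 0.0, 0.076] dist 129mm yaw 94
[-0.12, -0.091, -0.083, 0.0, 0.0, 0.0] dist 21mm yaw 94
```

>>> play_rows(
  increments=[
    [-0.026, -0.562, 0.918, 0, 0, -0.207, 0.65],
    [-0.026, -0.562, 0.918, 0, 0, -0.207, 0.65],
    [-0.026, -0.562, 0.918, 0, 0, -0.207, 0.65],
    [-0.026, -0.562, 0.918, 0, 0, -0.207, 0.65],
    [-0.026, -0.562, 0.918, 0, 0, -0.207, 0.65],
    [-0.026, -0.562, 0.918, 0, 0, -0.207, 0.65],
  ],
)

```text
t: 2.17
eef_pos: [0.4235, 0.1641, 0.1407]
tcp_rot: [0.0, -0.154, 0.988, 0.0]
wrist_force: [0.7, -0.6, 0.6]
opening: 0.0552
grip_force: 0.0
```

>>> play_rows(
  increments=[
    [0, 0, 0.3, 0, 0, 0, 0.65],
    [0, 0, 0.6, 0, 0, 0, 0.65],
    [0, 0, 0.8, 0, 0, 0, 0.65],
    [0, 0, 0.925, 0, 0, 0, 0.65],
    [0, 0, 0.925, 0, 0, 0, 0.65],
  ],
)

```text
t: 2.58
eef_pos: [0.4233, 0.1641, 0.028]
tcp_rot: [-0.0, -0.155, 0.988, 0.0]
wrist_force: [-1.4, 0.4, 1.0]
opening: 0.0553
grip_force: 0.0
```

>>> play_rows(
  increments=[
    [0, 0, 0, 0, 0, 0, 0.2],
    [0, 0, 0, 0, 0, 0, 0.2],
    [0, 0, 0, 0, 0, 0, 0.2],
    [0, 0, 0, 0, 0, 0, 0.2],
    [0, 0, 0, 0, 0, 0, 0.2],
    [0, 0, 0, 0, 0, 0, 0.2],
  ],
  grip_force=35,
)

```text
t: 3.08
eef_pos: [0.4243, 0.1635, 0.0308]
tcp_rot: [0.002, -0.155, 0.988, 0.0]
wrist_force: [-2.1, 5.4, 12.0]
opening: 0.0293
grip_force: 36.2
```

>>> play_rows(
  increments=[
    [0, 0, -0.3, 0, 0, 0, 0.2],
    [0, 0, -0.6, 0, 0, 0, 0.2],
    [0, 0, -0.925, 0, 0, 0, 0.2],
    [0, 0, -0.925, 0, 0, 0, 0.2],
  ],
)

```text
t: 3.42
eef_pos: [0.4259, 0.1636, 0.1468]
tcp_rot: [0.005, -0.155, 0.988, 0.0]
wrist_force: [3.0, 0.6, -1.2]
opening: 0.0297
grip_force: 35.5
```

>>> play_rows(
  increments=[
    [-0.235, -0.548, -0.583, 0, 0, 0.091, 0.2],
    [-0.235, -0.548, -0.583, 0, 0, 0.091, 0.2],
    [-0.235, -0.548, -0.583, 0, 0, 0.091, 0.2],
    [-0.235, -0.548, -0.583, 0, 0, 0.091, 0.2],
  ],
)

```text
t: 3.75
eef_pos: [0.4735, 0.1074, 0.2142]
tcp_rot: [0.004, -0.086, 0.996, -0.0]
wrist_force: [0.0, 0.8, -0.3]
opening: 0.0293
grip_force: 35.6
```

>>> play_rows(
  increments=[
    [-0.471, -0.929, -0.25, 0, 0, 0.076, 0.2],
    [-0.471, -0.929, -0.25, 0, 0, 0.076, 0.2],
    [-0.471, -0.929, -0.25, 0, 0, 0.076, 0.2],
    [-0.471, -0.929, -0.25, 0, 0, 0.076, 0.2],
    [-0.471, -0.929, -0.25, 0, 0, 0.076, 0.2],
  ],
)

```text
t: 4.17
eef_pos: [0.546, 0.0076, 0.2405]
tcp_rot: [0.001, -0.029, 1.0, -0.0]
wrist_force: [-0.8, -0.1, -2.0]
opening: 0.0288
grip_force: 35.7
```

```bash
python3 - <<'E'
from h import *
import pickle
p,r=tool();s=read_state();print(p,np.degrees(yaw(r)),s["wrist_force"],s["opening"])
c=capture("wrist");pickle.dump(c,open("w2.pkl","wb"))
cv2.imwrite("pics/w2.png",cv2.resize(c["img"],(800,600),interpolation=cv2.INTER_CUBIC))
E
```

```text
[0.546  0.0076 0.2405] 93.31424692926471 [-0.7534 -0.0769 -2.0044] 0.028848932509214685
```

View pics/w2.png

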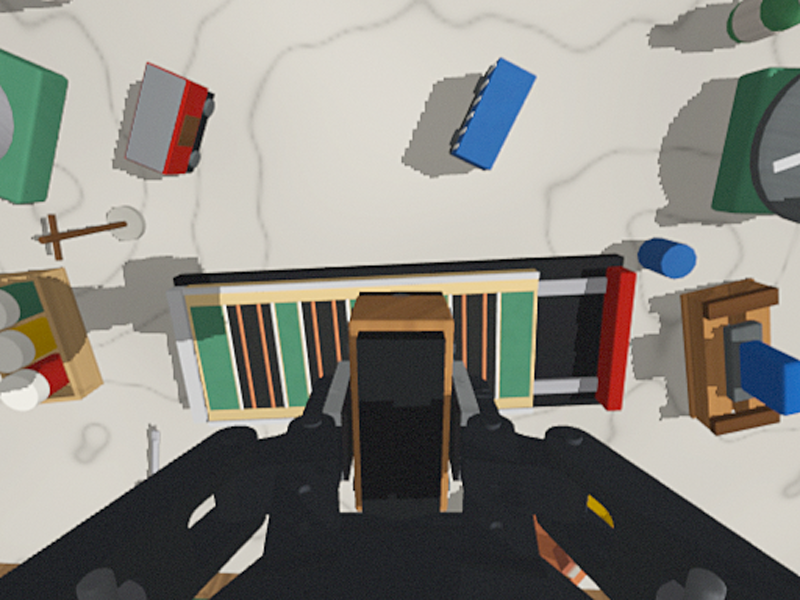

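The view shows lane 1 near (253,357), lane 4 near (477,345), the van at (160,118), the flat wagon at (493,113) and the held open wagon in the jaws. I'll rectify the deck plane to measure the lanes.

```bash
cat >> h.py <<'E'
def ortho(c,z,x0,x1,y0,y1,s):
    """rectified view of plane z; s px per mm; col=(y-y0), row=(x-x0)"""
    W=int((y1-y0)*1e3*s);H=int((x1-x0)*1e3*s)
    r,q=np.mgrid[0:H,0:W]; X=np.c_[(x0+r.ravel()/s/1e3),(y0+q.ravel()/s/1e3),np.full(r.size,z)]
    m=w2p(c,X).astype(np.float32).reshape(H,W,2)
    return cv2.remap(c["img"],m[...,0],m[...,1],cv2.INTER_CUBIC)
E
python3 - <<'E'
from h import *
import pickle
c=pickle.load(open("w2.pkl","rb"))
o=ortho(c,.03,.53,.71,-.17,.20,2)
cv2.imwrite("pics/o2.png",o)
E
```

```text
(no output)
```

View pics/o2.png

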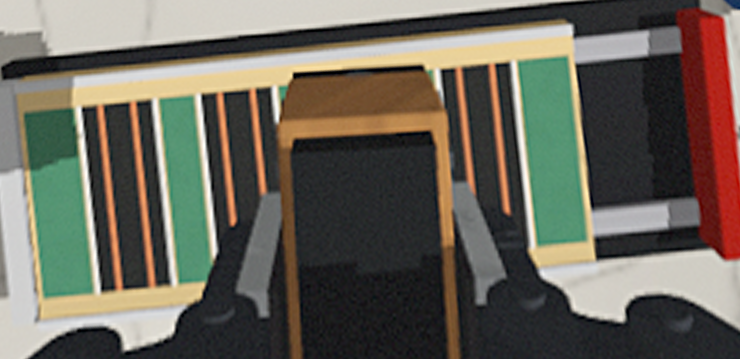

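```bash
python3 - <<'E'
from h import *
a=np.radians
plan([(.609,.072,.17,a(96)),(.609,.072,.0625,a(96)),(.609,.072,.16,a(96)),(.53,.07,.25,a(80))])
E
```

```text
[-0.566, 0.494, 0.583, 0.0, -0.0, -0.031] dist 114mm yaw 96
[0.0, 0.0, 0.896, 0.0, 0.0, 0.0] dist 108mm yaw 96
[0.0, 0.0, -0.813, 0.0, 0.0, 0.0] dist 98mm yaw 96
[0.656, 0.052, -0.75, 0.0, 0.0, 0.186] dist 120mm yaw 80
```

>>> play_rows(
  increments=[
    [-0.566, 0.494, 0.583, 0, 0, -0.031, 0.2],
    [-0.566, 0.494, 0.583, 0, 0, -0.031, 0.2],
    [-0.566, 0.494, 0.583, 0, 0, -0.031, 0.2],
    [-0.566, 0.494, 0.583, 0, 0, -0.031, 0.2],
    [-0.566, 0.494, 0.583, 0, 0, -0.031, 0.2],
    [-0.566, 0.494, 0.583, 0, 0, -0.031, 0.2],
    [-0.566, 0.494, 0.583, 0, 0, -0.031, 0.2],
  ],
)

```text
t: 4.8
eef_pos: [0.6087, 0.0722, 0.1709]
tcp_rot: [0.0, -0.053, 0.999, -0.0]
wrist_force: [-0.8, -0.7, -1.2]
opening: 0.0291
grip_force: 35.5
```

```bash
python3 - <<'E'
from h import *
a=np.radians
p,r=tool();print(p,np.degrees(yaw(r)))
plan([(.609,.072,.062,a(96))])
c=capture("wrist")
o=ortho(c,.03,.53,.71,-.17,.20,2)
cv2.imwrite("pics/o3.png",o)
E
```

```text
[0.6087 0.0722 0.1709] 96.12708322194949
[-0.002, -0.002, 0.908, -0.0, 0.0, 0.001] dist 109mm yaw 96
```

View pics/o3.png

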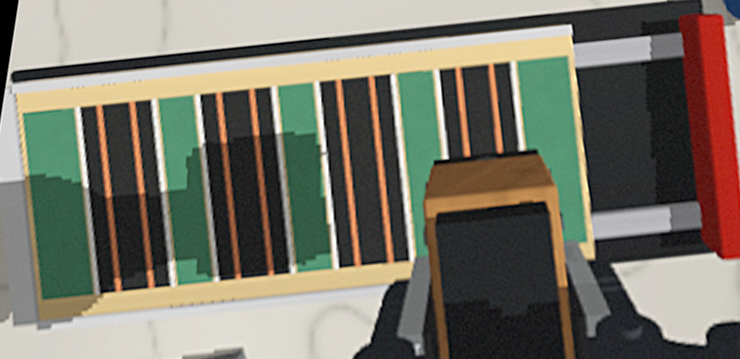

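Rectified view (2 px/mm): lane centres are at about (127,199), (247,187), (366,173) and (487,158), tilted about 5.8°. The held wagon is over lane 4, so I'm lowering it.

>>> play_rows(
  increments=[
    [-0.002, 0.005, 0.3, 0, 0, 0.001, 0.2],
    [-0.002, 0.005, 0.55, 0, 0, 0.001, 0.2],
    [-0.002, 0.005, 0.75, 0, 0, 0.001, 0.2],
    [-0.002, 0.005, 0.84, 0, 0, 0.001, 0.2],
    [-0.002, 0.005, 0.88, 0, 0, 0.001, 0.2],
    [-0.002, 0.005, 0.9, 0, 0, 0.001, 0.2],
    [-0.002, 0.005, 0.908, 0, 0, 0.001, 0.2],
    [-0.002, 0.005, 0.908, 0, 0, 0.001, 0.2],
    [-0.002, 0.005, 0.908, 0, 0, 0.001, 0.2],
  ],
)

```text
t: 5.6
eef_pos: [0.6103, 0.0727, 0.0624]
tcp_rot: [0.001, -0.053, 0.999, -0.0]
wrist_force: [0.1, -0.3, -0.7]
opening: 0.0294
grip_force: 35.6
```

>>> play_rows(
  increments=[
    [0, 0, 0.01, 0, 0, 0, 0.2],
    [0, 0, 0.015, 0, 0, 0, 0.2],
    [0, 0, 0.015, 0, 0, 0, 0.2],
  ],
)

```text
t: 5.85
eef_pos: [0.6102, 0.0727, 0.0607]
tcp_rot: [0.001, -0.053, 0.999, -0.0]
wrist_force: [-3.9, -0.3, 14.5]
opening: 0.0293
grip_force: 37.7
```

>>> play_rows(
  increments=[
    [0, 0, 0, 0, 0, 0, 0.3],
    [0, 0, 0, 0, 0, 0, 0.5],
    [0, 0, 0, 0, 0, 0, 0.5],
    [0, 0, 0, 0, 0, 0, 0.5],
  ],
)

```text
t: 6.18
eef_pos: [0.6097, 0.0727, 0.0596]
tcp_rot: [0.0, -0.053, 0.999, -0.0]
wrist_force: [-0.0, -0.2, -0.2]
opening: 0.0428
grip_force: 0.0
```

>>> play_rows(
  increments=[
    [0, 0, -0.2, 0, 0, 0, 0.5],
    [0, 0, -0.5, 0, 0, 0, 0.5],
    [0, 0, -0.813, 0, 0, 0, 0.5],
    [0, 0, -0.813, 0, 0, 0, 0.5],
  ],
)

```text
t: 6.52
eef_pos: [0.6127, 0.0728, 0.1635]
tcp_rot: [0.005, -0.053, 0.999, -0.0]
wrist_force: [2.3, 0.2, 1.1]
opening: 0.0425
grip_force: 0.0
```

>>> play_rows(
  increments=[
    [0.656, 0.052, -0.75, 0, 0, 0.186, 0.65],
    [0.656, 0.052, -0.75, 0, 0, 0.186, 0.65],
    [0.656, 0.052, -0.75, 0, 0, 0.186, 0.65],
    [0.656, 0.052, -0.75, 0, 0, 0.186, 0.65],
    [0.656, 0.052, -0.75, 0, 0, 0.186, 0.65],
  ],
)

```text
t: 6.93
eef_pos: [0.5306, 0.0706, 0.2486]
tcp_rot: [0.002, 0.087, 0.996, 0.0]
wrist_force: [-0.5, -0.6, -0.7]
opening: 0.0551
grip_force: 0.0
```

```bash
python3 - <<'E'
from h import *
import pickle
p,r=tool();print(p,np.degrees(yaw(r)))
c=capture("wrist");pickle.dump(c,open("w3.pkl","wb"))
cv2.imwrite("pics/w3.png",cv2.resize(c["img"],(800,600),interpolation=cv2.INTER_CUBIC))
E
```

```text
[0.5306 0.0706 0.2486] 80.06299273662665
```

View pics/w3.png

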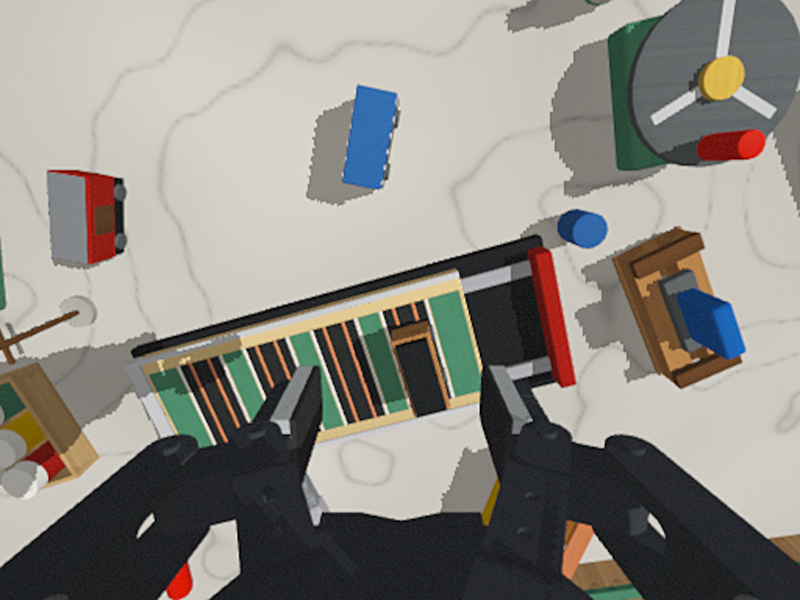

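The open wagon stands in lane 4. The flat wagon's top has corners (358,85), (397,93), (381,189), (343,183), and the van's roof has (48,171), (87,172), (88,264), (51,260).

```bash
cat >> h.py <<'E'
def box(c,P,z=.045):
    w=p2w(c,np.array(P)/1.5625,z)[:,:2]
    m=w.mean(0);e=(w[2]+w[3]-w[0]-w[1])/2;f=(w[1]+w[2]-w[0]-w[3])/2
    print(m,np.linalg.norm(e),np.linalg.norm(f),np.degrees(np.arctan2(e[1],e[0])),np.degrees(np.arctan2(f[1],f[0])))
E
python3 - <<'E'
from h import *
import pickle
c=pickle.load(open("w3.pkl","rb"));a=np.radians
box(c,[(358,85),(397,93),(381,189),(343,183)])
box(c,[(48,171),(87,172),(88,264),(51,260)])
k=1/1.5625
print("span",p2w(c,np.array([(678,291),(721,357),(744,350),(708,289)])*k,.079), "knob",p2w(c,[750*k,145*k],.088),"boss",p2w(c,[722*k,77*k],.054))
print("open",p2w(c,np.array([(393,342),(431,335),(448,408),(415,416)])*k,.075))
plan([(.47,.068,.17,a(69.4)),(.435,.067,.10,a(69.4)),(.435,.067,.029,a(69.4))])
E
```

```text
[0.4343 0.0662] 0.06488641621356311 0.027240022532768388 -20.766117207092467 70.37983761065173
[ 0.4496 -0.1627] 0.0670890290513958 0.027597621710149477 -21.192399594453676 76.11030924022505
span [[0.5708 0.2596 0.079 ]
 [0.6269 0.2909 0.079 ]
 [0.6242 0.307  0.079 ]
 [0.573  0.2801 0.079 ]] knob [[0.4808 0.2967 0.088 ]] boss [[0.4374 0.3017 0.054 ]]
open [[0.5756 0.0578 0.075 ]
 [0.575  0.0859 0.075 ]
 [0.6364 0.0895 0.075 ]
 [0.6389 0.0635 0.075 ]]
[0.497, -0.109, 0.644, 0.0, 0.001, 0.124] dist 98mm yaw 69
[0.27, -0.11, 0.583, 0.0, 0.0, 0.0] dist 78mm yaw 69
[0.0, 0.0, 0.592, 0.0, 0.0, 0.0] dist 71mm yaw 69
```

>>> play_rows(
  increments=[
    [0.5, -0.12, 0.644, 0, 0, 0.124, 0.65],
    [0.5, -0.12, 0.644, 0, 0, 0.124, 0.65],
    [0.5, -0.12, 0.644, 0, 0, 0.124, 0.65],
    [0.5, -0.12, 0.644, 0, 0, 0.124, 0.65],
  ],
)

```text
t: 7.32
eef_pos: [0.4652, 0.0667, 0.166]
tcp_rot: [-0.004, 0.179, 0.984, -0.001]
wrist_force: [-0.4, -0.0, -0.0]
opening: 0.0552
grip_force: 0.0
```

>>> play_rows(
  increments=[
    [0.27, -0.11, 0.583, 0, 0, 0, 0.65],
    [0.27, -0.11, 0.583, 0, 0, 0, 0.65],
    [0.27, -0.11, 0.583, 0, 0, 0, 0.65],
    [0.27, -0.11, 0.583, 0, 0, 0, 0.65],
  ],
)

```text
t: 7.65
eef_pos: [0.434, 0.0658, 0.0985]
tcp_rot: [-0.002, 0.179, 0.984, -0.0]
wrist_force: [0.5, -0.1, -0.2]
opening: 0.0556
grip_force: 0.0
```

>>> play_rows(
  increments=[
    [0, 0, 0.3, 0, 0, 0, 0.65],
    [0, 0, 0.5, 0, 0, 0, 0.65],
    [0, 0, 0.592, 0, 0, 0, 0.65],
    [0, 0, 0.592, 0, 0, 0, 0.65],
  ],
)

```text
t: 7.98
eef_pos: [0.4357, 0.0658, 0.0274]
tcp_rot: [-0.0, 0.179, 0.984, -0.0]
wrist_force: [-0.1, -0.7, 0.1]
opening: 0.0553
grip_force: 0.0
```

>>> play_rows(
  increments=[
    [0, 0, 0, 0, 0, 0, 0.2],
    [0, 0, 0, 0, 0, 0, 0.2],
    [0, 0, 0, 0, 0, 0, 0.2],
    [0, 0, 0, 0, 0, 0, 0.2],
    [0, 0, 0, 0, 0, 0, 0.2],
    [0, 0, 0, 0, 0, 0, 0.2],
  ],
  grip_force=35,
)

```text
t: 8.48
eef_pos: [0.4356, 0.0659, 0.0299]
tcp_rot: [0.002, 0.179, 0.984, 0.0]
wrist_force: [1.4, 0.2, 10.8]
opening: 0.0288
grip_force: 35.7
```

```bash
python3 - <<'E'
from h import *
a=np.radians
p,r=tool();print(p,np.degrees(yaw(r)))
plan([(.45,.066,.14,a(75)),(.54,.0,.17,a(92)),(.6235,-.0465,.14,a(95.8)),(.6235,-.0465,.063,a(95.8))])
E
```

```text
[0.4356 0.0659 0.0299] 69.3882181328384
[-0.115, 0.045, -0.917, 0.001, 0.002, -0.065] dist 111mm yaw 75
[-0.867, -0.337, -0.25, 0.0, 0.0, -0.198] dist 116mm yaw 92
[-0.682, -0.412, 0.25, 0.0, 0.0, -0.044] dist 100mm yaw 96
[0.0, 0.0, 0.642, 0.0, 0.0, 0.0] dist 77mm yaw 96
```

>>> play_rows(
  increments=[
    [-0.01, 0, -0.3, 0, 0, 0, 0.2],
    [-0.05, 0.02, -0.6, 0, 0, -0.03, 0.2],
    [-0.115, 0.045, -0.917, 0, 0, -0.065, 0.2],
    [-0.115, 0.045, -0.917, 0, 0, -0.065, 0.2],
  ],
)

```text
t: 8.82
eef_pos: [0.453, 0.0661, 0.1451]
tcp_rot: [0.005, 0.129, 0.992, 0.001]
wrist_force: [2.3, -0.2, -0.3]
opening: 0.0285
grip_force: 35.2
```

>>> play_rows(
  increments=[
    [-0.867, -0.337, -0.25, 0, 0, -0.198, 0.2],
    [-0.867, -0.337, -0.25, 0, 0, -0.198, 0.2],
    [-0.867, -0.337, -0.25, 0, 0, -0.198, 0.2],
    [-0.867, -0.337, -0.25, 0, 0, -0.198, 0.2],
    [-0.867, -0.337, -0.25, 0, 0, -0.198, 0.2],
  ],
)

```text
t: 9.23
eef_pos: [0.5403, -0.001, 0.1697]
tcp_rot: [0.001, -0.017, 1.0, -0.0]
wrist_force: [-1.2, 0.2, 0.0]
opening: 0.0288
grip_force: 35.2
```

>>> play_rows(
  increments=[
    [-0.682, -0.412, 0.25, 0, 0, -0.044, 0.2],
    [-0.682, -0.412, 0.25, 0, 0, -0.044, 0.2],
    [-0.682, -0.412, 0.25, 0, 0, -0.044, 0.2],
    [-0.682, -0.412, 0.25, 0, 0, -0.044, 0.2],
    [-0.682, -0.412, 0.25, 0, 0, -0.044, 0.2],
    [-0.682, -0.412, 0.25, 0, 0, -0.044, 0.2],
  ],
)

```text
t: 9.73
eef_pos: [0.6211, -0.0457, 0.1387]
tcp_rot: [-0.001, -0.05, 0.999, 0.0]
wrist_force: [0.5, -0.8, -1.0]
opening: 0.0281
grip_force: 35.2
```

```bash
python3 - <<'E'
from h import *
a=np.radians
p,r=tool();print(p,np.degrees(yaw(r)))
plan([(.6235,-.0465,.0605,a(95.8)),(.6235,-.0465,.15,a(95.8)),(.54,-.08,.22,a(86)),(.50,-.12,.22,a(76))])
E
```

```text
[ 0.6211 -0.0457  0.1387] 95.77459755825777
[-0.02, -0.009, 0.652, 0.0, -0.001, -0.0] dist 78mm yaw 96
[0.0, 0.0, -0.746, 0.0, 0.0, 0.0] dist 90mm yaw 96
[0.72, -0.207, -0.583, 0.0, 0.0, 0.114] dist 114mm yaw 86
[0.309, -0.356, 0.0, 0.0, 0.0, 0.116] dist 57mm yaw 76
```

>>> play_rows(
  increments=[
    [0, -0.004, 0.2, 0, 0, 0, 0.2],
    [0, -0.004, 0.4, 0, 0, 0, 0.2],
    [0, -0.004, 0.55, 0, 0, 0, 0.2],
    [0, -0.004, 0.61, 0, 0, 0, 0.2],
    [0, -0.004, 0.635, 0, 0, 0, 0.2],
    [0, -0.004, 0.65, 0, 0, 0, 0.2],
    [0, -0.004, 0.66, 0, 0, 0, 0.2],
    [0, -0.004, 0.66, 0, 0, 0, 0.2],
  ],
)

```text
t: 10.4
eef_pos: [0.6229, -0.047, 0.0604]
tcp_rot: [0.001, -0.05, 0.999, -0.0]
wrist_force: [0.3, 0.5, 0.3]
opening: 0.029
grip_force: 35.2
```

```bash
python3 - <<'E'
from h import *
import time
c=capture("wrist");s=read_state();print(s["eef_pos"],s["wrist_force"],np.degrees(yaw(tool()[1])))
E
```

```text
[ 0.6229 -0.047   0.0604] [ 0.4054  0.1797 -0.5514] 95.7752750686176
```

Nearly touching; I'll lower it slightly, release, rise, then look at the van.

>>> play_rows(
  increments=[
    [0, 0, 0.008, 0, 0, 0, 0.2],
    [0, 0, 0.01, 0, 0, 0, 0.2],
    [0, 0, 0.01, 0, 0, 0, 0.2],
    [0, 0, 0.01, 0, 0, 0, 0.3],
    [0, 0, 0.01, 0, 0, 0, 0.5],
    [0, 0, 0.01, 0, 0, 0, 0.5],
    [0, 0, 0.01, 0, 0, 0, 0.5],
  ],
)

```text
t: 11.03
eef_pos: [0.6227, -0.0471, 0.0586]
tcp_rot: [0.0, -0.05, 0.999, -0.0]
wrist_force: [0.2, 0.6, 0.0]
opening: 0.0425
grip_force: 0.0
```

>>> play_rows(
  increments=[
    [0, 0, -0.2, 0, 0, 0, 0.5],
    [0, 0, -0.45, 0, 0, 0, 0.5],
    [0, 0, -0.75, 0, 0, 0, 0.5],
    [0, 0, -0.75, 0, 0, 0, 0.5],
  ],
)

```text
t: 11.37
eef_pos: [0.6254, -0.0475, 0.1544]
tcp_rot: [0.004, -0.05, 0.999, -0.001]
wrist_force: [2.4, -0.2, 0.6]
opening: 0.0426
grip_force: 0.0
```

>>> play_rows(
  increments=[
    [0.72, -0.207, -0.583, 0, 0, 0.114, 0.65],
    [0.72, -0.207, -0.583, 0, 0, 0.114, 0.65],
    [0.72, -0.207, -0.583, 0, 0, 0.114, 0.65],
    [0.72, -0.207, -0.583, 0, 0, 0.114, 0.65],
  ],
)

```text
t: 11.7
eef_pos: [0.5367, -0.0818, 0.2215]
tcp_rot: [0.001, 0.036, 0.999, -0.001]
wrist_force: [2.1, -0.3, 1.0]
opening: 0.0551
grip_force: 0.0
```

>>> play_rows(
  increments=[
    [0.309, -0.356, 0, 0, 0, 0.116, 0.65],
    [0.309, -0.356, 0, 0, 0, 0.116, 0.65],
    [0.309, -0.356, 0, 0, 0, 0.116, 0.65],
    [0.309, -0.356, 0, 0, 0, 0.116, 0.65],
  ],
)

```text
t: 12.03
eef_pos: [0.499, -0.1209, 0.2182]
tcp_rot: [0.0, 0.122, 0.993, 0.0]
wrist_force: [-0.1, -0.9, -0.1]
opening: 0.0553
grip_force: 0.0
```

```bash
python3 - <<'E'
from h import *
import pickle
p,r=tool();print(p,np.degrees(yaw(r)))
c=capture("wrist");pickle.dump(c,open("w4.pkl","wb"))
cv2.imwrite("pics/w4.png",cv2.resize(c["img"],(800,600),interpolation=cv2.INTER_CUBIC))
E
```

```text
[ 0.499  -0.1209  0.2182] 75.96659842047495
```

View pics/w4.png

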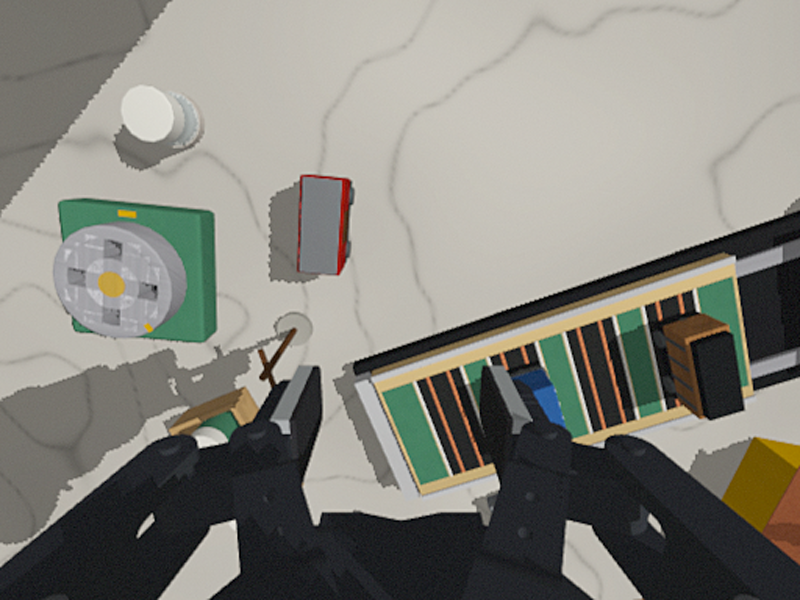

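The van's roof has corners (302,176), (347,181), (339,273), (297,271). The flat wagon is in lane 2. The ring centre is at (112,285) with holes at about (113,249), (150,290), (106,320) and (77,283).

```bash
python3 - <<'E'
from h import *
import pickle
c=pickle.load(open("w4.pkl","rb"));a=np.radians
box(c,[(302,176),(347,181),(339,273),(297,271)])
print(p2w(c,np.array([(112,285),(113,249),(150,290),(106,320),(77,283)])/1.5625,.054))
plan([(.4507,-.163,.14,a(69.5)),(.4507,-.163,.03,a(69.5)),(.46,-.16,.14,a(72)),(.54,-.14,.17,a(88)),(.6295,-.1065,.14,a(95.8))])
E
```

```text
[ 0.4498 -0.1631] 0.06285931869426332 0.02918526555556726 -21.046664209525062 71.45729259494503
[[ 0.4523 -0.3103  0.054 ]
 [ 0.4297 -0.2992  0.054 ]
 [ 0.4618 -0.2868  0.054 ]
 [ 0.4745 -0.3251  0.054 ]
 [ 0.4452 -0.3327  0.054 ]]
[0.31, -0.442, 0.651, 0.0, 0.0, 0.076] dist 102mm yaw 70
[0.0, 0.0, 0.917, 0.0, 0.0, 0.0] dist 110mm yaw 70
[-0.064, 0.051, -0.917, 0.0, 0.0, -0.029] dist 110mm yaw 72
[-0.583, 0.365, -0.25, 0.0, 0.0, -0.186] dist 88mm yaw 88
[-0.736, 0.305, 0.25, 0.0, 0.0, -0.091] dist 100mm yaw 96
```

>>> play_rows(
  increments=[
    [0.315, -0.442, 0.651, 0, 0, 0.078, 0.65],
    [0.315, -0.442, 0.651, 0, 0, 0.078, 0.65],
    [0.315, -0.442, 0.651, 0, 0, 0.078, 0.65],
    [0.315, -0.442, 0.651, 0, 0, 0.078, 0.65],
    [0.315, -0.442, 0.651, 0, 0, 0.078, 0.65],
  ],
)

```text
t: 12.5
eef_pos: [0.45, -0.1625, 0.1397]
tcp_rot: [-0.001, 0.179, 0.984, 0.0]
wrist_force: [0.5, -0.1, 0.2]
opening: 0.056
grip_force: 0.0
```

>>> play_rows(
  increments=[
    [0, 0, 0.3, 0, 0, 0, 0.65],
    [0, 0, 0.6, 0, 0, 0, 0.65],
    [0, 0, 0.8, 0, 0, 0, 0.65],
    [0, 0, 0.91, 0, 0, 0, 0.65],
    [0, 0, 0.91, 0, 0, 0, 0.65],
  ],
)

```text
t: 12.92
eef_pos: [0.4505, -0.162, 0.0294]
tcp_rot: [-0.001, 0.179, 0.984, 0.0]
wrist_force: [-1.0, 0.0, -0.7]
opening: 0.0555
grip_force: 0.0
```

>>> play_rows(
  increments=[
    [0, 0, 0, 0, 0, 0, 0.2],
    [0, 0, 0, 0, 0, 0, 0.2],
    [0, 0, 0, 0, 0, 0, 0.2],
    [0, 0, 0, 0, 0, 0, 0.2],
    [0, 0, 0, 0, 0, 0, 0.2],
    [0, 0, 0, 0, 0, 0, 0.2],
  ],
  grip_force=35,
)

```text
t: 13.42
eef_pos: [0.4508, -0.163, 0.0323]
tcp_rot: [0.002, 0.18, 0.984, -0.0]
wrist_force: [1.8, 4.1, 9.3]
opening: 0.0295
grip_force: 35.8
```

```bash
python3 - <<'E'
from h import *
a=np.radians
p,r=tool();print(p,np.degrees(yaw(r)))
plan([(.46,-.16,.14,a(72)),(.54,-.14,.17,a(88)),(.6295,-.1065,.14,a(95.8))])
E
```

```text
[ 0.4508 -0.163   0.0323] 69.29958262421604
[-0.066, 0.051, -0.897, -0.0, 0.002, -0.031] dist 108mm yaw 72
[-0.583, 0.365, -0.25, 0.0, 0.0, -0.186] dist 88mm yaw 88
[-0.736, 0.305, 0.25, 0.0, 0.0, -0.091] dist 100mm yaw 96
```

>>> play_rows(
  increments=[
    [0, 0, -0.3, 0, 0, 0, 0.2],
    [-0.03, 0.02, -0.6, 0, 0, 0, 0.2],
    [-0.066, 0.051, -0.9, 0, 0, -0.031, 0.2],
    [-0.066, 0.051, -0.9, 0, 0, -0.031, 0.2],
  ],
)

```text
t: 13.75
eef_pos: [0.4625, -0.1609, 0.1454]
tcp_rot: [0.005, 0.155, 0.988, -0.001]
wrist_force: [1.9, -0.8, -0.1]
opening: 0.0295
grip_force: 35.3
```

>>> play_rows(
  increments=[
    [-0.583, 0.365, -0.25, 0, 0, -0.186, 0.2],
    [-0.583, 0.365, -0.25, 0, 0, -0.186, 0.2],
    [-0.583, 0.365, -0.25, 0, 0, -0.186, 0.2],
    [-0.583, 0.365, -0.25, 0, 0, -0.186, 0.2],
  ],
)

```text
t: 14.08
eef_pos: [0.542, -0.1395, 0.1709]
tcp_rot: [0.002, 0.016, 1.0, -0.001]
wrist_force: [-1.2, -0.1, -1.1]
opening: 0.0296
grip_force: 35.2
```

>>> play_rows(
  increments=[
    [-0.736, 0.305, 0.25, 0, 0, -0.091, 0.2],
    [-0.736, 0.305, 0.25, 0, 0, -0.091, 0.2],
    [-0.736, 0.305, 0.25, 0, 0, -0.091, 0.2],
    [-0.736, 0.305, 0.25, 0, 0, -0.091, 0.2],
    [-0.736, 0.305, 0.25, 0, 0, -0.091, 0.2],
    [-0.736, 0.305, 0.25, 0, 0, -0.091, 0.2],
  ],
)

```text
t: 14.58
eef_pos: [0.6276, -0.1067, 0.1391]
tcp_rot: [-0.0, -0.05, 0.999, 0.0]
wrist_force: [-0.1, -0.1, -1.7]
opening: 0.0295
grip_force: 35.2
```

```bash
python3 - <<'E'
from h import *
import pickle
a=np.radians
p,r=tool();print(p,np.degrees(yaw(r)),read_state()["opening"])
plan([(.6285,-.1065,.0625,a(95.8))])
c=capture("top");pickle.dump(c,open("t1.pkl","wb"))
E
```

```text
[ 0.6276 -0.1067  0.1391] 95.71854036971368 0.029505116661571698
[-0.008, 0.001, 0.638, 0.0, -0.001, -0.001] dist 77mm yaw 96
```

>>> play_rows(
  increments=[
    [0, 0, 0.2, 0, 0, 0, 0.2],
    [0, 0, 0.4, 0, 0, 0, 0.2],
    [0, 0, 0.53, 0, 0, 0, 0.2],
    [0, 0, 0.59, 0, 0, 0, 0.2],
    [0, 0, 0.615, 0, 0, 0, 0.2],
    [0, 0, 0.63, 0, 0, 0, 0.2],
    [0, 0, 0.638, 0, 0, 0, 0.2],
    [0, 0, 0.645, 0, 0, 0, 0.2],
    [0, 0, 0.65, 0, 0, 0, 0.2],
    [0, 0, 0.65, 0, 0, 0, 0.2],
  ],
)

```text
t: 15.47
eef_pos: [0.6292, -0.1067, 0.0623]
tcp_rot: [0.001, -0.05, 0.999, -0.0]
wrist_force: [-2.7, -0.2, 10.1]
opening: 0.0292
grip_force: 36.6
```

>>> play_rows(
  increments=[
    [0, 0, 0, 0, 0, 0, 0.3],
    [0, 0, 0, 0, 0, 0, 0.5],
    [0, 0, 0, 0, 0, 0, 0.5],
    [0, 0, 0, 0, 0, 0, 0.5],
  ],
)

```text
t: 15.8
eef_pos: [0.629, -0.1065, 0.0613]
tcp_rot: [0.0, -0.05, 0.999, -0.0]
wrist_force: [0.0, 0.4, -0.1]
opening: 0.0426
grip_force: 0.0
```

>>> play_rows(
  increments=[
    [0, 0, -0.2, 0, 0, 0, 0.5],
    [0, 0, -0.45, 0, 0, 0, 0.5],
    [0, 0, -0.8, 0, 0, 0, 0.5],
    [0, 0, -0.8, 0, 0, 0, 0.5],
  ],
)

```text
t: 16.13
eef_pos: [0.6319, -0.1072, 0.164]
tcp_rot: [0.005, -0.05, 0.999, -0.001]
wrist_force: [1.9, -0.8, 0.8]
opening: 0.0423
grip_force: 0.0
```

>>> play_rows(
  increments=[
    [0.6, 0.8, -0.8, 0, 0, 0, 0.5],
    [0.6, 0.8, -0.8, 0, 0, 0, 0.5],
    [0.6, 0.8, -0.8, 0, 0, 0, 0.5],
    [0.6, 0.8, -0.8, 0, 0, 0, 0.5],
    [0.6, 0.8, -0.8, 0, 0, 0, 0.5],
  ],
)

```text
t: 16.55
eef_pos: [0.5462, -0.0156, 0.2567]
tcp_rot: [0.002, -0.051, 0.999, -0.0]
wrist_force: [0.9, 0.1, 0.7]
opening: 0.0428
grip_force: 0.0
```

>>> play_rows(
  increments=[
    [0, 0.3, 0, 0, 0, 0, 0.5],
    [0, 0.3, 0, 0, 0, 0, 0.5],
    [0, 0.3, 0, 0, 0, 0, 0.5],
  ],
)

```text
t: 16.8
eef_pos: [0.5438, 0.0187, 0.2529]
tcp_rot: [0.0, -0.051, 0.999, 0.0]
wrist_force: [-0.3, -0.6, -0.1]
opening: 0.0424
grip_force: 0.0
```

```bash
python3 - <<'E'
from h import *
import pickle
p,r=tool();print(p,np.degrees(yaw(r)))
c=capture("wrist");pickle.dump(c,open("w5.pkl","wb"))
# upper: plane at wagon tops .075 ; right: plane of deck
A=ortho(c,.03,.53,.71,-.17,.20,2);B=ortho(c,.04,.53,.71,-.17,.20,2)
cv2.imwrite("pics/o5.png",cv2.resize(c["img"],(800,600),interpolation=cv2.INTER_CUBIC))
E
```

```text
[0.5438 0.0187 0.2529] 95.88354591045174
```

View pics/o5.png

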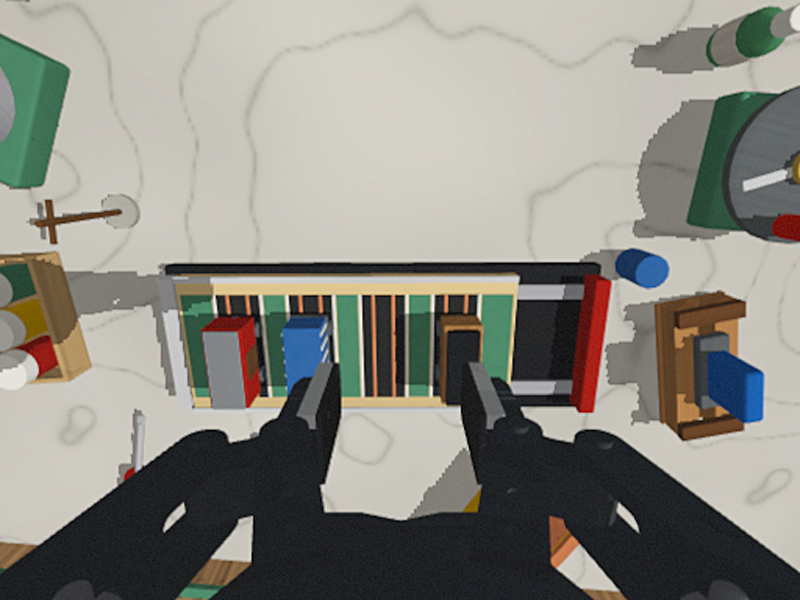

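All three wagons stand in lanes 1, 2 and 4. I'll check their lateral offsets and plan the wheel.

```bash
python3 - <<'E'
from h import *
import pickle
c=pickle.load(open("w5.pkl","rb"));a=np.radians
d=np.array([-np.sin(a(5.8)),np.cos(a(5.8))])
for n,P,L in [("van",[(203,332),(243,331)],(.6295,-.1065)),("flat",[(286,335),(325,333)],(.6235,-.0465)),("open",[(441,330),(482,329)],(.609,.0738))]:
    w=p2w(c,np.array(P)/1.5625,.075)[:,:2];print(n,w.ravel(),"lat",(w.mean(0)-L)@d)
print("knob",p2w(c,np.array([(790,227)])/1.5625,.088))
W=np.array([.4377,.302]);K=np.array([.4803,.2967]);print("knob dist",np.linalg.norm(K-W),np.degrees(np.arctan2(*(K-W)[::-1])))
plan([(.55,.12,.25,a(95.8)),(.51,.23,.22,a(95.8)),(.4803,.2967,.15,a(95.8)),(.4803,.2967,.076,a(95.8))])
E
```

```text
van [ 0.5983 -0.1206  0.5946 -0.0915] lat 0.00378268755727204
flat [ 0.5945 -0.06    0.59   -0.0316] lat 0.0038489330609241135
open [0.579  0.0528 0.5752 0.0826] lat -0.0028524872709213183
knob [[0.4799 0.2687 0.088 ]]
knob dist 0.04292842880889076 -7.091906974076288
[-0.137, 0.842, 0.023, -0.0, 0.0, 0.0] dist 102mm yaw 96
[0.239, 0.946, 0.25, 0.0, 0.0, 0.0] dist 121mm yaw 96
[0.19, 0.578, 0.583, 0.0, 0.0, 0.0] dist 101mm yaw 96
[0.0, 0.0, 0.617, 0.0, 0.0, 0.0] dist 74mm yaw 96
```

```bash
python3 - <<'E'
from h import *
import pickle
c=pickle.load(open("w5.pkl","rb"));im=c["img"].copy()
im=cv2.resize(im[165:265,105:325],None,fx=3.6,fy=3.6,interpolation=cv2.INTER_CUBIC)
# predicted wagon top rectangles if centred in lanes (cyan), lane rectangles (magenta)
a=np.radians(5.8);ex=np.array([np.cos(a),np.sin(a)]);ey=np.array([-np.sin(a),np.cos(a)])
for L,wag in [((.629,-.1065),1),((.6235,-.0465),1),((.616,.013),0),((.609,.0738),1)]:
    for l,w,z,col in [(.094,.04,.03,(255,0,255))]+([(.066,.03,.075,(255,255,0))] if wag else []):
        P=[np.r_[np.array(L)+i*l/2*ex+j*w/2*ey,z] for i,j in((-1,-1),(-1,1),(1,1),(1,-1))]
        q=((w2p(c,P)-[105,165]+.5)*3.6).astype(int);cv2.polylines(im,[q],True,col,1)
cv2.imwrite("pics/o5c.png",im)
E
```

```text
(no output)
```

View pics/o5c.png

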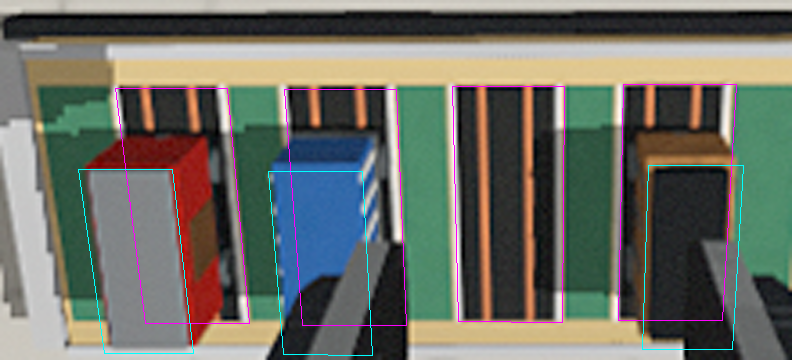

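Lane overlays match, and the wagons sit within about 2 mm of the lane centres. On to the crank.

>>> play_rows(
  increments=[
    [-0.137, 0.842, 0.023, 0, 0, 0, 0.5],
    [-0.137, 0.842, 0.023, 0, 0, 0, 0.5],
    [-0.137, 0.842, 0.023, 0, 0, 0, 0.5],
    [-0.137, 0.842, 0.023, 0, 0, 0, 0.5],
  ],
)

```text
t: 17.18
eef_pos: [0.5505, 0.1225, 0.2496]
tcp_rot: [-0.0, -0.051, 0.999, 0.0]
wrist_force: [-0.9, 0.2, 0.5]
opening: 0.043
grip_force: 0.0
```

>>> play_rows(
  increments=[
    [0.239, 0.946, 0.25, 0, 0, 0, 0.5],
    [0.239, 0.946, 0.25, 0, 0, 0, 0.5],
    [0.239, 0.946, 0.25, 0, 0, 0, 0.5],
    [0.239, 0.946, 0.25, 0, 0, 0, 0.5],
    [0.239, 0.946, 0.25, 0, 0, 0, 0.5],
  ],
)

```text
t: 17.6
eef_pos: [0.5097, 0.2302, 0.2193]
tcp_rot: [-0.001, -0.051, 0.999, -0.0]
wrist_force: [0.4, 0.0, 0.5]
opening: 0.0425
grip_force: 0.0
```

>>> play_rows(
  increments=[
    [0.19, 0.578, 0.583, 0, 0, 0, 0.5],
    [0.19, 0.578, 0.583, 0, 0, 0, 0.5],
    [0.19, 0.578, 0.583, 0, 0, 0, 0.5],
    [0.19, 0.578, 0.583, 0, 0, 0, 0.5],
    [0.19, 0.578, 0.583, 0, 0, 0, 0.5],
    [0.19, 0.578, 0.583, 0, 0, 0, 0.5],
  ],
)

```text
t: 18.1
eef_pos: [0.4819, 0.2954, 0.151]
tcp_rot: [0.001, -0.05, 0.999, 0.0]
wrist_force: [0.1, 0.3, 0.1]
opening: 0.0426
grip_force: 0.0
```

```bash
python3 - <<'E'
from h import *
import pickle
a=np.radians
p,r=tool();print(p,np.degrees(yaw(r)))
c=capture("wrist");pickle.dump(c,open("w6.pkl","wb"))
# automated: red knob-top & brass boss & blue spanner
hsv=cv2.cvtColor(c["img"],cv2.COLOR_BGR2HSV)
def cen(lo,hi,z):
    m=cv2.inRange(hsv,lo,hi);n,l,st,ce=cv2.connectedComponentsWithStats(m)
    for i in range(1,n):
        if st[i,4]>60: print(lo,st[i],ce[i],p2w(c,ce[i],z)[0])
cen((0,180,90),(6,255,255),.088);cen((20,130,110),(30,255,255),.054)
plan([(.4803,.2967,.079,a(95.8))])
E
```

```text
[0.4819 0.2954 0.151 ] 95.70267470731291
(0, 180, 90) [247 190  24  36 701] [257.9872 207.766 ] [0.4746 0.2965 0.088 ]
(0, 180, 90) [122 232  29  51 986] [135.7576 255.4604] [0.5212 0.2097 0.088 ]
(20, 130, 110) [254 133  33  33 865] [269.7815 148.926 ] [0.4372 0.3022 0.054 ]
(20, 130, 110) [112 365  34  19 348] [128.6379 375.7414] [0.6817 0.1846 0.054 ]
[0.014, 0.012, 0.602, 0.0, 0.001, -0.001] dist 72mm yaw 96
```

>>> play_rows(
  increments=[
    [0.012, 0.01, 0.25, 0, 0, 0, 0.5],
    [0.012, 0.01, 0.45, 0, 0, 0, 0.5],
    [0.012, 0.01, 0.6, 0, 0, 0, 0.5],
    [0.012, 0.01, 0.6, 0, 0, 0, 0.5],
    [0.012, 0.01, 0.6, 0, 0, 0, 0.5],
  ],
)

```text
t: 18.57
eef_pos: [0.4796, 0.2969, 0.0787]
tcp_rot: [-0.0, -0.05, 0.999, -0.0]
wrist_force: [0.0, -0.4, 1.5]
opening: 0.0426
grip_force: 0.0
```

>>> play_rows(
  increments=[
    [0, 0, 0, 0, 0, 0, 0.05],
    [0, 0, 0, 0, 0, 0, 0.05],
    [0, 0, 0, 0, 0, 0, 0.05],
    [0, 0, 0, 0, 0, 0, 0.05],
    [0, 0, 0, 0, 0, 0, 0.05],
    [0, 0, 0, 0, 0, 0, 0.05],
    [0, 0, 0, 0, 0, 0, 0.05],
  ],
  grip_force=40,
)

```text
t: 19.15
eef_pos: [0.48, 0.298, 0.0798]
tcp_rot: [0.001, -0.05, 0.999, 0.0]
wrist_force: [0.4, -2.4, 9.0]
opening: 0.017
grip_force: 38.8
```

```bash
python3 - <<'E'
from h import *
a=np.radians
p,r=tool();s=read_state();print(p,np.degrees(yaw(r)),s["wrist_force"],s["opening"])
W=np.array([.4374,.3021]);v=p[:2]-W;th0=np.arctan2(v[1],v[0]);print(np.linalg.norm(v),np.degrees(th0))
M=down(a(95.8)).inv()
th0=np.arctan2(.2967-W[1],.4803-W[0])
for off in (0,180):
    P=[]
    for i in range(1,21):
        f=lambda t:.043*np.array([np.cos(t),np.sin(t),0])
        t0=th0-a(off);d=M.apply(f(t0-a(9*i))-f(t0))/.12
        P.append([round(d[0],3),round(d[1],3),0,0,0,0,0.05])
    print(P)
E
```

```text
[0.48   0.298  0.0798] 95.77385112259391 [ 0.3995 -2.3909  9.0381] 0.016953292907819877
0.0427859842562113 -5.5635390270708704
[[np.float64(0.017), np.float64(-0.054), 0, 0, 0, 0, 0.05], [np.float64(0.042), np.float64(-0.104), 0, 0, 0, 0, 0.05], [np.float64(0.075), np.float64(-0.15), 0, 0, 0, 0, 0.05], [np.float64(0.114), np.float64(-0.19), 0, 0, 0, 0, 0.05], [np.float64(0.159), np.float64(-0.223), 0, 0, 0, 0, 0.05], [np.float64(0.209), np.float64(-0.249), 0, 0, 0, 0, 0.05], [np.float64(0.262), np.float64(-0.267), 0, 0, 0, 0, 0.05], [np.float64(0.318), np.float64(-0.277), 0, 0, 0, 0, 0.05], [np.float64(0.374), np.float64(-0.277), 0, 0, 0, 0, 0.05], [np.float64(0.43), np.float64(-0.269), 0, 0, 0, 0, 0.05], [np.float64(0.483), np.float64(-0.252), 0, 0, 0, 0, 0.05], [np.float64(0.534), np.float64(-0.227), 0, 0, 0, 0, 0.05], [np.float64(0.579), np.float64(-0.194), 0, 0, 0, 0, 0.05], [np.float64(0.62), np.float64(-0.155), 0, 0, 0, 0, 0.05], [np.float64(0.653), np.float64(-0.11), 0, 0, 0, 0, 0.05], [np.float64(0.679), np.float64(-0.06), 0, 0, 0, 0, 0.05], [np.float64(0.697), np.float64(-0.
[... 676 characters left out ...]
oat64(-0.374), np.float64(0.277), 0, 0, 0, 0, 0.05], [np.float64(-0.43), np.float64(0.269), 0, 0, 0, 0, 0.05], [np.float64(-0.483), np.float64(0.252), 0, 0, 0, 0, 0.05], [np.float64(-0.534), np.float64(0.227), 0, 0, 0, 0, 0.05], [np.float64(-0.579), np.float64(0.194), 0, 0, 0, 0, 0.05], [np.float64(-0.62), np.float64(0.155), 0, 0, 0, 0, 0.05], [np.float64(-0.653), np.float64(0.11), 0, 0, 0, 0, 0.05], [np.float64(-0.679), np.float64(0.06), 0, 0, 0, 0, 0.05], [np.float64(-0.697), np.float64(0.006), 0, 0, 0, 0, 0.05], [np.float64(-0.706), np.float64(-0.049), 0, 0, 0, 0, 0.05], [np.float64(-0.707), np.float64(-0.105), 0, 0, 0, 0, 0.05], [np.float64(-0.698), np.float64(-0.161), 0, 0, 0, 0, 0.05]]
```

>>> play_rows(
  increments=[
    [0.017, -0.054, 0, 0, 0, 0, 0.05],
    [0.042, -0.104, 0, 0, 0, 0, 0.05],
    [0.075, -0.15, 0, 0, 0, 0, 0.05],
    [0.114, -0.19, 0, 0, 0, 0, 0.05],
    [0.159, -0.223, 0, 0, 0, 0, 0.05],
    [0.209, -0.249, 0, 0, 0, 0, 0.05],
    [0.262, -0.267, 0, 0, 0, 0, 0.05],
    [0.318, -0.277, 0, 0, 0, 0, 0.05],
    [0.374, -0.277, 0, 0, 0, 0, 0.05],
    [0.43, -0.269, 0, 0, 0, 0, 0.05],
    [0.483, -0.252, 0, 0, 0, 0, 0.05],
    [0.534, -0.227, 0, 0, 0, 0, 0.05],
    [0.579, -0.194, 0, 0, 0, 0, 0.05],
    [0.62, -0.155, 0, 0, 0, 0, 0.05],
    [0.653, -0.11, 0, 0, 0, 0, 0.05],
    [0.679, -0.06, 0, 0, 0, 0, 0.05],
    [0.697, -0.006, 0, 0, 0, 0, 0.05],
    [0.706, 0.049, 0, 0, 0, 0, 0.05],
    [0.707, 0.105, 0, 0, 0, 0, 0.05],
    [0.698, 0.161, 0, 0, 0, 0, 0.05],
  ],
)

```text
t: 20.82
eef_pos: [0.3947, 0.3092, 0.0798]
tcp_rot: [0.002, -0.051, 0.999, 0.001]
wrist_force: [4.1, -4.1, 9.7]
opening: 0.0167
grip_force: 39.8
```

>>> play_rows(
  increments=[
    [-0.017, 0.054, 0, 0, 0, 0, 0.05],
    [-0.042, 0.104, 0, 0, 0, 0, 0.05],
    [-0.075, 0.15, 0, 0, 0, 0, 0.05],
    [-0.114, 0.19, 0, 0, 0, 0, 0.05],
    [-0.159, 0.223, 0, 0, 0, 0, 0.05],
    [-0.209, 0.249, 0, 0, 0, 0, 0.05],
    [-0.262, 0.267, 0, 0, 0, 0, 0.05],
    [-0.318, 0.277, 0, 0, 0, 0, 0.05],
    [-0.374, 0.277, 0, 0, 0, 0, 0.05],
    [-0.43, 0.269, 0, 0, 0, 0, 0.05],
    [-0.483, 0.252, 0, 0, 0, 0, 0.05],
    [-0.534, 0.227, 0, 0, 0, 0, 0.05],
    [-0.579, 0.194, 0, 0, 0, 0, 0.05],
    [-0.62, 0.155, 0, 0, 0, 0, 0.05],
    [-0.653, 0.11, 0, 0, 0, 0, 0.05],
    [-0.679, 0.06, 0, 0, 0, 0, 0.05],
    [-0.697, 0.006, 0, 0, 0, 0, 0.05],
    [-0.706, -0.049, 0, 0, 0, 0, 0.05],
    [-0.707, -0.105, 0, 0, 0, 0, 0.05],
    [-0.698, -0.161, 0, 0, 0, 0, 0.05],
  ],
)

```text
t: 22.48
eef_pos: [0.4801, 0.298, 0.0798]
tcp_rot: [0.001, -0.05, 0.999, 0.001]
wrist_force: [-0.6, 2.9, 6.5]
opening: 0.0167
grip_force: 39.6
```

>>> play_rows(
  increments=[
    [0.017, -0.054, 0, 0, 0, 0, 0.05],
    [0.042, -0.104, 0, 0, 0, 0, 0.05],
    [0.075, -0.15, 0, 0, 0, 0, 0.05],
    [0.114, -0.19, 0, 0, 0, 0, 0.05],
    [0.159, -0.223, 0, 0, 0, 0, 0.05],
    [0.209, -0.249, 0, 0, 0, 0, 0.05],
    [0.262, -0.267, 0, 0, 0, 0, 0.05],
    [0.318, -0.277, 0, 0, 0, 0, 0.05],
    [0.374, -0.277, 0, 0, 0, 0, 0.05],
    [0.43, -0.269, 0, 0, 0, 0, 0.05],
    [0.483, -0.252, 0, 0, 0, 0, 0.05],
    [0.534, -0.227, 0, 0, 0, 0, 0.05],
    [0.579, -0.194, 0, 0, 0, 0, 0.05],
    [0.62, -0.155, 0, 0, 0, 0, 0.05],
    [0.653, -0.11, 0, 0, 0, 0, 0.05],
    [0.679, -0.06, 0, 0, 0, 0, 0.05],
    [0.697, -0.006, 0, 0, 0, 0, 0.05],
    [0.706, 0.049, 0, 0, 0, 0, 0.05],
    [0.707, 0.105, 0, 0, 0, 0, 0.05],
    [0.698, 0.161, 0, 0, 0, 0, 0.05],
  ],
)

```text
t: 24.15
eef_pos: [0.3946, 0.3092, 0.0797]
tcp_rot: [0.002, -0.05, 0.999, 0.001]
wrist_force: [5.6, -3.7, 11.3]
opening: 0.0168
grip_force: 40.2
```

```bash
python3 - <<'E'
from h import *
import pickle
s=read_state();print(s["eef_pos"],s["wrist_force"],s["opening"])
c=capture("top");pickle.dump(c,open("t2.pkl","wb"))
k=1/1.5625
# lanes' visual shift: correlate deck patch with the start view
a=cv2.imread("pics/top0.png")
pt=a[132:188,214:322];r=cv2.matchTemplate(c["img"],pt,cv2.TM_CCOEFF_NORMED)
print(cv2.minMaxLoc(r))
E
```

```text
[0.3946 0.3092 0.0797] [ 5.5648 -3.6887 11.3429] 0.016795281848930126
(-0.43794795870780945, 0.807920515537262, (190, 98), (196, 133))
```

>>> play_rows(
  increments=[
    [-0.017, 0.054, 0, 0, 0, 0, 0.05],
    [-0.042, 0.104, 0, 0, 0, 0, 0.05],
    [-0.075, 0.15, 0, 0, 0, 0, 0.05],
    [-0.114, 0.19, 0, 0, 0, 0, 0.05],
    [-0.159, 0.223, 0, 0, 0, 0, 0.05],
    [-0.209, 0.249, 0, 0, 0, 0, 0.05],
    [-0.262, 0.267, 0, 0, 0, 0, 0.05],
    [-0.318, 0.277, 0, 0, 0, 0, 0.05],
    [-0.374, 0.277, 0, 0, 0, 0, 0.05],
    [-0.43, 0.269, 0, 0, 0, 0, 0.05],
    [-0.483, 0.252, 0, 0, 0, 0, 0.05],
    [-0.534, 0.227, 0, 0, 0, 0, 0.05],
    [-0.579, 0.194, 0, 0, 0, 0, 0.05],
    [-0.62, 0.155, 0, 0, 0, 0, 0.05],
    [-0.653, 0.11, 0, 0, 0, 0, 0.05],
  ],
)

```text
t: 25.45
eef_pos: [0.4705, 0.3293, 0.0797]
tcp_rot: [0.0, -0.05, 0.999, 0.0]
wrist_force: [-6.5, -2.3, 14.8]
opening: 0.0168
grip_force: 40.6
```

```bash
python3 - <<'E'
from h import *
a=np.radians
s=read_state();p=s["eef_pos"];print(p,s["wrist_force"])
W=np.array([.4374,.3021]);M=down(a(95.8)).inv();f=lambda t:.043*np.array([np.cos(t),np.sin(t),0])
v=p[:2]-W;print(np.degrees(np.arctan2(v[1],v[0])))
t0=a(-7.2)+a(45)
for d in range(5,75,5): print(d,np.round(M.apply(f(t0-a(d))-f(t0))/.12,3)[:2])
E
```

```text
[0.4705 0.3293 0.0797] [-6.4949 -2.2529 14.759 ]
39.43877716863025
5 [-0.015 -0.027]
10 [-0.028 -0.056]
15 [-0.039 -0.085]
20 [-0.047 -0.115]
25 [-0.052 -0.146]
30 [-0.054 -0.177]
35 [-0.054 -0.209]
40 [-0.051 -0.24 ]
45 [-0.045 -0.27 ]
50 [-0.037 -0.301]
55 [-0.026 -0.33 ]
60 [-0.013 -0.358]
65 [ 0.003 -0.385]
70 [ 0.022 -0.41 ]
```

>>> play_rows(
  increments=[
    [-0.015, -0.027, 0, 0, 0, 0, 0.05],
    [-0.028, -0.056, 0, 0, 0, 0, 0.05],
    [-0.039, -0.085, 0, 0, 0, 0, 0.05],
    [-0.047, -0.115, 0, 0, 0, 0, 0.05],
    [-0.052, -0.146, 0, 0, 0, 0, 0.05],
    [-0.054, -0.177, 0, 0, 0, 0, 0.05],
    [-0.054, -0.209, 0, 0, 0, 0, 0.05],
    [-0.051, -0.24, 0, 0, 0, 0, 0.05],
    [-0.051, -0.24, 0, 0, 0, 0, 0.05],
  ],
)

```text
t: 26.2
eef_pos: [0.4802, 0.3031, 0.0799]
tcp_rot: [0.002, -0.05, 0.999, 0.002]
wrist_force: [-2.9, 14.9, 5.1]
opening: 0.0167
grip_force: 40.6
```

>>> play_rows(
  increments=[
    [0.003, -0.02, 0, 0, 0, 0, 0.05],
    [0.006, -0.03, 0, 0, 0, 0, 0.05],
    [0.006, -0.03, 0, 0, 0, 0, 0.05],
    [0.006, -0.03, 0, 0, 0, 0, 0.05],
  ],
)

```text
t: 26.53
eef_pos: [0.4803, 0.3022, 0.0801]
tcp_rot: [0.003, -0.05, 0.999, 0.004]
wrist_force: [-6.3, 42.0, -1.2]
opening: 0.0169
grip_force: 41.1
```

>>> play_rows(
  increments=[
    [-0.003, 0.02, 0, 0, 0, 0, 0.05],
    [-0.006, 0.04, 0, 0, 0, 0, 0.05],
    [-0.006, 0.04, 0, 0, 0, 0, 0.05],
    [-0.006, 0.04, 0, 0, 0, 0, 0.3],
    [-0.006, 0.04, 0, 0, 0, 0, 0.5],
    [-0.006, 0.04, 0, 0, 0, 0, 0.5],
    [-0.006, 0.04, 0, 0, 0, 0, 0.5],
  ],
)

```text
t: 27.12
eef_pos: [0.4791, 0.3025, 0.0784]
tcp_rot: [0.0, -0.05, 0.999, 0.0]
wrist_force: [0.5, 0.2, 0.6]
opening: 0.0426
grip_force: 0.0
```

>>> play_rows(
  increments=[
    [0, 0, -0.2, 0, 0, 0, 0.5],
    [0, 0, -0.5, 0, 0, 0, 0.5],
    [0, 0, -0.9, 0, 0, 0, 0.5],
    [0, 0, -0.9, 0, 0, 0, 0.5],
  ],
)

```text
t: 27.45
eef_pos: [0.4813, 0.3036, 0.1922]
tcp_rot: [0.003, -0.05, 0.999, 0.001]
wrist_force: [2.0, -0.4, 1.8]
opening: 0.0425
grip_force: 0.0
```

>>> play_rows(
  increments=[
    [-0.6, 0, -0.7, 0, 0, 0, 0.5],
    [-0.6, 0, -0.7, 0, 0, 0, 0.5],
    [-0.6, 0, -0.7, 0, 0, 0, 0.5],
    [-0.6, 0, -0.7, 0, 0, 0, 0.5],
    [-0.6, 0, -0.7, 0, 0, 0, 0.5],
  ],
)

```text
t: 27.87
eef_pos: [0.5517, 0.3098, 0.271]
tcp_rot: [0.001, -0.05, 0.999, 0.0]
wrist_force: [-1.1, -0.8, -1.3]
opening: 0.043
grip_force: 0.0
```

```bash
python3 - <<'E'
from h import *
import pickle
p,r=tool();print(p,np.degrees(yaw(r)))
c=capture("wrist");pickle.dump(c,open("w7.pkl","wb"))
cv2.imwrite("pics/w7.png",cv2.resize(c["img"],(800,600),interpolation=cv2.INTER_CUBIC))
E
```

```text
[0.5517 0.3098 0.271 ] 95.73079729354039
```

View pics/w7.png

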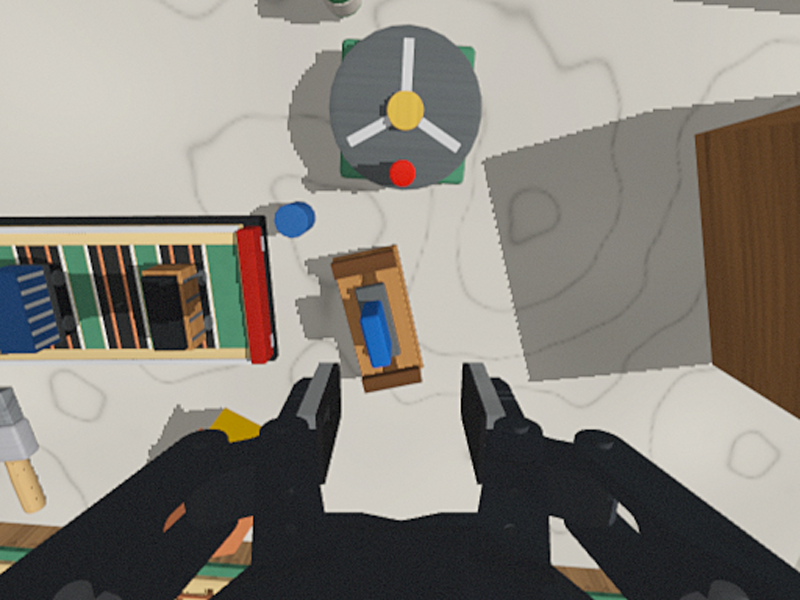

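The deck is against the red stop and the wagons are still in line. The spanner's blue block is at (377,333) and the cradle corners at (333,263), (396,246), (422,382), (365,391).

```bash
python3 - <<'E'
from h import *
import pickle
c=pickle.load(open("w7.pkl","rb"))
hsv=cv2.cvtColor(c["img"],cv2.COLOR_BGR2HSV);k=1/1.5625
y0,y1,x0,x1=185,245,222,262
m=np.zeros(hsv.shape[:2],np.uint8);m[y0:y1,x0:x1]=cv2.inRange(hsv,(100,150,60),(125,255,255))[y0:y1,x0:x1]
v=hsv[...,2][m>0];print("n",len(v),np.histogram(v,8))
for i,(lo) in enumerate((0,np.median(v)-15)):
    mm=((m>0)&(hsv[...,2]>lo)).astype(np.uint8)
    cn=max(cv2.findContours(mm,cv2.RETR_EXTERNAL,cv2.CHAIN_APPROX_NONE)[0],key=cv2.contourArea)
    w=p2w(c,cn[:,0,:],.079)[:,:2].astype(np.float32)
    print(cv2.minAreaRect(w*1000), w.mean(0))
w=p2w(c,np.array([(333,263),(396,246),(422,382),(365,391)])*k,.03)[:,:2];print("cradle",w,w.mean(0))
print("knob",p2w(c,[402*k,172*k],.088),"boss",p2w(c,[405*k,110*k],.054))
cv2.imwrite("pics/w7c.png",cv2.resize(c["img"][150:255,200:280],None,fx=5.7,fy=5.7,interpolation=cv2.INTER_CUBIC))
E
```

```text
n 599 (array([  8,  72,  12,  13,  36, 115, 275,  68]), array([ 82.   ,  97.375, 112.75 , 128.125, 143.5  , 158.875, 174.25 ,
       189.625, 205.   ]))
((600.52880859375, 296.46844482421875), (53.29636001586914, 19.05320167541504), 17.509052276611328) [0.6003 0.2965]
((606.2789916992188, 298.43450927734375), (41.21331024169922, 16.67730712890625), 18.125972747802734) [0.606  0.2981]
cradle [[0.5594 0.2541]
 [0.5397 0.3057]
 [0.6627 0.3417]
 [0.6771 0.2902]] [0.6097 0.2979]
knob [[0.4797 0.3045 0.088 ]] boss [[0.4374 0.3025 0.054 ]]
```

View pics/w7c.png

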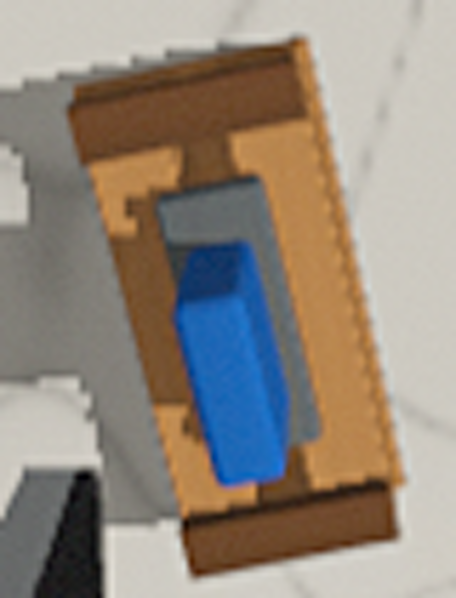

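The crop shows the block's top face at about (178,318), (243,296), (284,470), (219,483), the bar's end at (157,198)-(262,180), and the slot visible at both ends.

```bash
python3 - <<'E'
from h import *
import pickle
c=pickle.load(open("w7.pkl","rb"))
def W(P,z): return p2w(c,np.array(P)/5.7+[200-.4,150-.4],z)[:,:2]
w=W([(178,318),(243,296),(284,470),(219,483)],.079);e=(w[2]+w[3]-w[0]-w[1])/2
print("block",w.mean(0),np.linalg.norm(e),np.linalg.norm((w[1]-w[0]+w[2]-w[3])/2),np.degrees(np.arctan2(e[1],e[0])))
w=W([(157,198),(262,180),(318,437)],.035);e=w[2]-w[1];print("bar",w,(w[0]+w[2])/2,np.linalg.norm(e),np.degrees(np.arctan2(e[1],e[0])))
w=W([(182,160),(232,143),(303,480),(258,490)],.025);e=(w[2]+w[3]-w[0]-w[1])/2;print("slot",w,np.degrees(np.arctan2(e[1],e[0])))
w=W([(70,110),(298,42),(405,485),(190,522)],.033);e=(w[2]+w[3]-w[0]-w[1])/2;print("cr",w,w.mean(0),np.degrees(np.arctan2(e[1],e[0])))
a=np.radians
print(plan([(.606,.298,.17,a(107.8)),(.606,.298,.069,a(107.8))]))
E
```

```text
block [0.6069 0.2966] 0.03944583932880242 0.014398106141295547 17.476118781950937
bar [[0.578  0.2745]
 [0.5713 0.2984]
 [0.6343 0.3177]] [0.6062 0.2961] 0.06589820241262069 17.012656266348586
slot [[0.5709 0.2789]
 [0.5656 0.2904]
 [0.6508 0.3155]
 [0.6547 0.3044]] 16.659198883244635
cr [[0.5597 0.2529]
 [0.5388 0.3036]
 [0.6459 0.3404]
 [0.6612 0.2883]] [0.6014 0.2963] 19.06916263021088
[-0.452, -0.142, 0.831, -0.0, -0.0, -0.14] dist 115mm yaw 108
[0.0, 0.0, 0.842, 0.0, 0.0, 0.0] dist 101mm yaw 108
None
```

>>> play_rows(
  increments=[
    [-0.455, -0.155, 0.831, 0, 0, -0.134, 0.5],
    [-0.455, -0.155, 0.831, 0, 0, -0.134, 0.5],
    [-0.455, -0.155, 0.831, 0, 0, -0.134, 0.5],
    [-0.455, -0.155, 0.831, 0, 0, -0.134, 0.5],
    [-0.455, -0.155, 0.831, 0, 0, -0.134, 0.5],
    [-0.455, -0.155, 0.831, 0, 0, -0.134, 0.5],
    [-0.455, -0.155, 0.831, 0, 0, -0.134, 0.5],
  ],
)

```text
t: 28.5
eef_pos: [0.6065, 0.2973, 0.1718]
tcp_rot: [0.001, -0.15, 0.989, 0.0]
wrist_force: [-0.5, -0.3, 0.3]
opening: 0.0427
grip_force: 0.0
```

```bash
python3 - <<'E'
from h import *
a=np.radians
p,r=tool();print(p,np.degrees(yaw(r)))
plan([(.6065,.2967,.064,a(107.2))])
E
```

```text
[0.6065 0.2973 0.1718] 107.30924454939455
[0.003, -0.005, 0.898, 0.0, 0.001, 0.001] dist 108mm yaw 107
```

>>> play_rows(
  increments=[
    [0, -0.005, 0.3, 0, 0, 0, 0.5],
    [0, -0.005, 0.6, 0, 0, 0, 0.5],
    [0, -0.005, 0.8, 0, 0, 0, 0.5],
    [0, -0.005, 0.895, 0, 0, 0, 0.5],
    [0, -0.005, 0.895, 0, 0, 0, 0.5],
    [0, -0.005, 0.895, 0, 0, 0, 0.5],
  ],
)

```text
t: 29.0
eef_pos: [0.6075, 0.2967, 0.0645]
tcp_rot: [0.001, -0.15, 0.989, 0.0]
wrist_force: [0.9, -0.5, 0.7]
opening: 0.0427
grip_force: 0.0
```

>>> play_rows(
  increments=[
    [0, 0, 0, 0, 0, 0, 0.05],
    [0, 0, 0, 0, 0, 0, 0.05],
    [0, 0, 0, 0, 0, 0, 0.05],
    [0, 0, 0, 0, 0, 0, 0.05],
    [0, 0, 0, 0, 0, 0, 0.05],
    [0, 0, 0, 0, 0, 0, 0.05],
    [0, 0, 0, 0, 0, 0, 0.05],
    [0, 0, 0, 0, 0, 0, 0.05],
  ],
  grip_force=100,
)

```text
t: 29.67
eef_pos: [0.6081, 0.2967, 0.0652]
tcp_rot: [0.001, -0.15, 0.989, 0.0]
wrist_force: [-0.6, -1.4, 9.5]
opening: 0.0147
grip_force: 97.4
```

```bash
python3 - <<'E'
from h import *
a=np.radians
p,r=tool();s=read_state();print(p,np.degrees(yaw(r)),s["wrist_force"],s["opening"],r.as_matrix()[:,2])
plan([(.6065,.2967,.17,a(107.2)),(.56,.20,.22,a(107)),(.55,.085,.22,a(100)),(.53,-.03,.22,a(90)),(.50,-.14,.24,a(80))])
E
```

```text
[0.6081 0.2967 0.0652] 107.28136303633174 [-0.552  -1.3695  9.4672] 0.01470898393032914 [ 0.0028  0.0012 -1.    ]
[0.01, 0.004, -0.874, 0.0, 0.002, 0.001] dist 105mm yaw 107
[0.608, -0.655, -0.417, 0.0, 0.0, 0.002] dist 118mm yaw 107
[0.36, -0.892, 0.0, 0.0, 0.0, 0.081] dist 115mm yaw 100
[0.331, -0.915, 0.0, 0.0, 0.0, 0.116] dist 117mm yaw 90
[0.25, -0.917, -0.167, 0.0, 0.0, 0.116] dist 116mm yaw 80
```

>>> play_rows(
  increments=[
    [0, 0, -0.15, 0, 0, 0, 0.05],
    [0, 0, -0.4, 0, 0, 0, 0.05],
    [0, 0, -0.7, 0, 0, 0, 0.05],
    [0, 0, -0.874, 0, 0, 0, 0.05],
    [0, 0, -0.874, 0, 0, 0, 0.05],
  ],
)

```text
t: 30.08
eef_pos: [0.6095, 0.2972, 0.1743]
tcp_rot: [0.004, -0.15, 0.989, 0.001]
wrist_force: [1.7, 0.9, -0.9]
opening: 0.0144
grip_force: 97.4
```

>>> play_rows(
  increments=[
    [0.608, -0.655, -0.417, 0, 0, 0.002, 0.05],
    [0.608, -0.655, -0.417, 0, 0, 0.002, 0.05],
    [0.608, -0.655, -0.417, 0, 0, 0.002, 0.05],
    [0.608, -0.655, -0.417, 0, 0, 0.002, 0.05],
    [0.608, -0.655, -0.417, 0, 0, 0.002, 0.05],
  ],
)

```text
t: 30.5
eef_pos: [0.5607, 0.1984, 0.2194]
tcp_rot: [0.001, -0.148, 0.989, 0.0]
wrist_force: [0.3, 0.6, -2.0]
opening: 0.0144
grip_force: 97.9
```

>>> play_rows(
  increments=[
    [0.36, -0.892, 0, 0, 0, 0.081, 0.05],
    [0.36, -0.892, 0, 0, 0, 0.081, 0.05],
    [0.36, -0.892, 0, 0, 0, 0.081, 0.05],
    [0.36, -0.892, 0, 0, 0, 0.081, 0.05],
  ],
)

```text
t: 30.83
eef_pos: [0.5508, 0.0805, 0.2176]
tcp_rot: [-0.0, -0.087, 0.996, -0.001]
wrist_force: [0.4, 0.4, -1.4]
opening: 0.0148
grip_force: 98.2
```

>>> play_rows(
  increments=[
    [0.331, -0.915, 0, 0, 0, 0.116, 0.05],
    [0.331, -0.915, 0, 0, 0, 0.116, 0.05],
    [0.331, -0.915, 0, 0, 0, 0.116, 0.05],
    [0.331, -0.915, 0, 0, 0, 0.116, 0.05],
  ],
)

```text
t: 31.17
eef_pos: [0.531, -0.0347, 0.2176]
tcp_rot: [-0.0, -0.0, 1.0, -0.001]
wrist_force: [0.9, -0.3, -1.4]
opening: 0.0145
grip_force: 98.5
```

>>> play_rows(
  increments=[
    [0.25, -0.917, -0.167, 0, 0, 0.116, 0.05],
    [0.25, -0.917, -0.167, 0, 0, 0.116, 0.05],
    [0.25, -0.917, -0.167, 0, 0, 0.116, 0.05],
    [0.25, -0.917, -0.167, 0, 0, 0.116, 0.05],
  ],
)

```text
t: 31.5
eef_pos: [0.5017, -0.145, 0.2388]
tcp_rot: [0.001, 0.087, 0.996, -0.001]
wrist_force: [-0.0, -0.0, -1.1]
opening: 0.0148
grip_force: 98.8
```

```bash
python3 - <<'E'
from h import *
a=np.radians
p,r=tool();s=read_state();print(p,np.degrees(yaw(r)),s["opening"])
plan([(.49,-.25,.24,a(72))])
E
```

```text
[ 0.5017 -0.145   0.2388] 80.05221910469905 0.01484054071848899
[-0.056, -0.879, -0.009, -0.001, 0.001, 0.094] dist 106mm yaw 72
```

>>> play_rows(
  increments=[
    [-0.056, -0.879, 0, 0, 0, 0.094, 0.05],
    [-0.056, -0.879, 0, 0, 0, 0.094, 0.05],
    [-0.056, -0.879, 0, 0, 0, 0.094, 0.05],
    [-0.056, -0.879, 0, 0, 0, 0.094, 0.05],
    [-0.056, -0.879, 0, 0, 0, 0.094, 0.05],
    [-0.056, -0.879, 0, 0, 0, 0.094, 0.05],
  ],
)

```text
t: 32.0
eef_pos: [0.4907, -0.245, 0.2376]
tcp_rot: [-0.0, 0.155, 0.988, 0.0]
wrist_force: [-0.7, -0.7, -1.7]
opening: 0.0144
grip_force: 98.8
```

```bash
python3 - <<'E'
from h import *
import pickle
p,r=tool();print(p,np.degrees(yaw(r)))
c=capture("wrist");pickle.dump(c,open("w8.pkl","wb"))
x0,y0=.40,-.36;S=5
o=ortho(c,.054,x0,x0+.10,y0,y0+.10,S);g=cv2.GaussianBlur(cv2.cvtColor(o,cv2.COLOR_BGR2GRAY).astype(np.float32),(0,0),2)
ii,jj=np.meshgrid(np.linspace(-5,5,7),np.linspace(-5,5,7))
oi,oj=np.meshgrid(np.linspace(-10,10,15),np.linspace(-10,10,15));ring=(np.maximum(abs(oi),abs(oj))>7.5)&(abs(oi)<10)
def samp(cx,cy,t,I,J):
    v=[]
    for k in range(4):
        q=t+k*np.pi/2;u=24+I;X=cx+u*np.cos(q)-J*np.sin(q);Y=cy+u*np.sin(q)+J*np.cos(q)
        v.append(cv2.remap(g,(Y*S).astype(np.float32),(X*S).astype(np.float32),1))
    return np.mean(v)
best=[]
def sc(cx,cy,t): return samp(cx,cy,t,oi[ring][None],oj[ring][None])-samp(cx,cy,t,ii,jj)
for cx in np.arange(44,62,1.5):
  for cy in np.arange(40,60,1.5):
    for t in np.radians(np.arange(0,90,4)): best.append((sc(cx,cy,t),cx,cy,t))
b=max(best)
from scipy.optimize import minimize
m=minimize(lambda v:-sc(v[0],v[1],v[2]/20),[b[1],b[2],b[3]*20],method="Nelder-Mead")
cx,cy,t=m.x[0],m.x[1],m.x[2]/20
print("score",-m.fun,"centre",x0+cx/1e3,y0+cy/1e3,"ang",np.degrees(t))
for k in range(4):
    q=t+k*np.pi/2;P=[]
    for a_,b_ in((-6,-6),(-6,6),(6,6),(6,-6)):
        u=24+a_;P.append([(cy+u*np.sin(q)+b_*np.cos(q))*S,(cx+u*np.cos(q)-b_*np.sin(q))*S])
    cv2.polylines(o,[np.int32(P)],True,(255,0,255),1)
cv2.imwrite("pics/o8.png",o)
E
```

```text
[ 0.4907 -0.245   0.2376] 72.15843048045753
score 91.64005279541016 centre 0.4511516519925225 -0.3099069420829634 ang 63.515726449047236
```

View pics/o8.png

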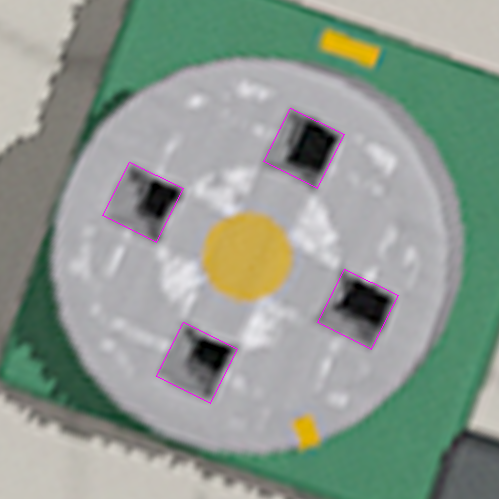

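The overlay fits all four holes: centre (0.4512, -0.3102), holes at -26.5° and 63.5°. Next I align the spanner above the ring.

```bash
python3 - <<'E'
from h import *
a=np.radians
plan([(.4524,-.3108,.150,a(63.5)),(.4524,-.3108,.118,a(63.5))])
print(read_state()["joint_positions"])
E
```

```text
[0.135, -0.623, 0.731, 0.0, -0.0, 0.101] dist 116mm yaw 64
[0.0, 0.0, 0.267, 0.0, 0.0, 0.0] dist 32mm yaw 64
[-0.5717  0.3996  1.552   0.0003  1.1906 -1.8318]
```

>>> play_rows(
  increments=[
    [0.135, -0.623, 0.2, 0, 0, 0.101, 0.05],
    [0.135, -0.623, 0.3, 0, 0, 0.101, 0.05],
    [0.135, -0.623, 0.5, 0, 0, 0.101, 0.05],
    [0.135, -0.623, 0.731, 0, 0, 0.101, 0.05],
    [0.135, -0.623, 0.731, 0, 0, 0.101, 0.05],
    [0.135, -0.623, 0.731, 0, 0, 0.101, 0.05],
    [0.135, -0.623, 0.731, 0, 0, 0.101, 0.05],
  ],
)

```text
t: 32.63
eef_pos: [0.4529, -0.3115, 0.1516]
tcp_rot: [0.0, 0.229, 0.973, -0.0]
wrist_force: [0.9, 1.1, -1.5]
opening: 0.0147
grip_force: 98.8
```

>>> play_rows(
  increments=[
    [0, 0, 0.1, 0, 0, 0, 0.05],
    [0, 0, 0.2, 0, 0, 0, 0.05],
    [0, 0, 0.267, 0, 0, 0, 0.05],
    [0, 0, 0.267, 0, 0, 0, 0.05],
    [0, 0, 0.267, 0, 0, 0, 0.05],
  ],
)

```text
t: 33.05
eef_pos: [0.4525, -0.3119, 0.1191]
tcp_rot: [0.0, 0.229, 0.973, -0.0]
wrist_force: [0.8, -0.4, -0.4]
opening: 0.0148
grip_force: 98.8
```

```bash
python3 - <<'E'
from h import *
import pickle
a=np.radians
p,r=tool();s=read_state();print(p,np.degrees(yaw(r)),r.as_matrix()[:,2],s["wrist_force"],s["opening"])
c=capture("wrist");pickle.dump(c,open("w9.pkl","wb"))
plan([(.4524,-.3108,.0945,a(63.5))])
E
```

```text
[ 0.4525 -0.3119  0.1191] 63.49149054155734 [ 0.0005 -0.0005 -1.    ] [ 0.8164 -0.3871 -0.394 ] 0.01478201877092664
[0.006, 0.009, 0.206, -0.0, 0.001, -0.0] dist 25mm yaw 64
```

>>> play_rows(
  increments=[
    [0.005, 0.009, 0.02, 0, 0, 0, 0.05],
    [0.005, 0.009, 0.04, 0, 0, 0, 0.05],
    [0.005, 0.009, 0.06, 0, 0, 0, 0.05],
    [0.005, 0.009, 0.08, 0, 0, 0, 0.05],
    [0.005, 0.009, 0.1, 0, 0, 0, 0.05],
    [0.005, 0.009, 0.1, 0, 0, 0, 0.05],
  ],
)

```text
t: 33.6
eef_pos: [0.4517, -0.3106, 0.1058]
tcp_rot: [-0.0, 0.23, 0.973, 0.0]
wrist_force: [0.1, 0.2, -1.8]
opening: 0.0147
grip_force: 98.8
```

>>> play_rows(
  increments=[
    [0, 0, 0.02, 0, 0, 0, 0.05],
    [0, 0, 0.04, 0, 0, 0, 0.05],
    [0, 0, 0.06, 0, 0, 0, 0.05],
    [0, 0, 0.075, 0, 0, 0, 0.05],
    [0, 0, 0.085, 0, 0, 0, 0.05],
    [0, 0, 0.092, 0, 0, 0, 0.05],
    [0, 0, 0.092, 0, 0, 0, 0.05],
  ],
)

```text
t: 34.18
eef_pos: [0.4518, -0.3107, 0.0951]
tcp_rot: [-0.0, 0.23, 0.973, 0.0]
wrist_force: [0.1, -0.4, -1.3]
opening: 0.0149
grip_force: 98.8
```

>>> play_rows(
  increments=[
    [0, 0, 0.006, 0, 0, 0, 0.05],
    [0, 0, 0.012, 0, 0, 0, 0.05],
    [0, 0, 0.012, 0, 0, 0, 0.05],
  ],
)

```text
t: 34.43
eef_pos: [0.452, -0.3108, 0.0942]
tcp_rot: [0.0, 0.23, 0.973, -0.0]
wrist_force: [-0.7, 1.1, 5.6]
opening: 0.0148
grip_force: 99.9
```

>>> play_rows(
  increments=[
    [0, 0, 0, 0, 0, 0.045, 0.05],
    [0, 0, 0, 0, 0, 0.09, 0.05],
    [0, 0, 0, 0, 0, 0.135, 0.05],
    [0, 0, 0, 0, 0, 0.18, 0.05],
    [0, 0, 0, 0, 0, 0.225, 0.05],
    [0, 0, 0, 0, 0, 0.27, 0.05],
    [0, 0, 0, 0, 0, 0.315, 0.05],
    [0, 0, 0, 0, 0, 0.36, 0.05],
    [0, 0, 0, 0, 0, 0.4, 0.05],
    [0, 0, 0, 0, 0, 0.44, 0.05],
  ],
)

```text
t: 35.27
eef_pos: [0.4522, -0.3109, 0.0941]
tcp_rot: [0.0, 0.534, 0.846, -0.0]
wrist_force: [-0.3, 0.6, 3.0]
opening: 0.015
grip_force: 99.6
```

```bash
python3 - <<'E'
from h import *
p,r=tool();s=read_state();print(p,np.degrees(yaw(r)),s["wrist_force"],s["moment"],s["opening"],r.as_matrix()[:,2],s["joint_positions"])
E
```

```text
[ 0.4522 -0.3109  0.0941] 25.486097912551575 [-0.348   0.6416  3.048 ] [ 0.0825 -0.0175  0.3434] 0.014979902623923446 [ 0.0006 -0.0006 -1.    ] [-0.7111  0.5918  1.6959 -0.0001  0.8531 -1.1559]
```

>>> play_rows(
  increments=[
    [0, 0, 0, 0, 0, 0.03, 0.05],
    [0, 0, 0, 0, 0, 0.06, 0.05],
    [0, 0, 0, 0, 0, 0.09, 0.05],
    [0, 0, 0, 0, 0, 0.12, 0.05],
    [0, 0, 0, 0, 0, 0.15, 0.05],
    [0, 0, 0, 0, 0, 0.17, 0.05],
  ],
)

```text
t: 35.77
eef_pos: [0.4522, -0.3109, 0.0941]
tcp_rot: [0.0, 0.637, 0.771, -0.0]
wrist_force: [0.7, 1.8, 3.1]
opening: 0.0147
grip_force: 99.6
```

```bash
python3 - <<'E'
from h import *
p,r=tool();s=read_state();print(p,np.degrees(yaw(r)),s["wrist_force"],s["moment"])
E
```

```text
[ 0.4522 -0.3109  0.0941] 10.906465798397257 [0.6641 1.7838 3.0598] [ 0.0511 -0.0481  0.2758]
```

Turned 52.6° so far. Continuing in small steps, watching the moment.

>>> play_rows(
  increments=[
    [0, 0, 0, 0, 0, 0.02, 0.05],
    [0, 0, 0, 0, 0, 0.04, 0.05],
    [0, 0, 0, 0, 0, 0.06, 0.05],
    [0, 0, 0, 0, 0, 0.07, 0.05],
  ],
)

```text
t: 36.1
eef_pos: [0.4522, -0.3109, 0.0941]
tcp_rot: [0.0, 0.676, 0.737, 0.0]
wrist_force: [0.9, 0.4, 5.4]
opening: 0.0148
grip_force: 99.8
```

```bash
python3 - <<'E'
from h import *
p,r=tool();s=read_state();print(p,np.degrees(yaw(r)),s["wrist_force"],s["moment"])
E
```

```text
[ 0.4522 -0.3109  0.0941] 4.936445252211737 [0.866  0.3789 5.436 ] [ 0.0503 -0.0983  0.2899]
```

>>> play_rows(
  increments=[
    [0, 0, 0, 0, 0, 0.02, 0.05],
    [0, 0, 0, 0, 0, 0.04, 0.05],
    [0, 0, 0, 0, 0, 0.05, 0.05],
  ],
)

```text
t: 36.35
eef_pos: [0.4522, -0.3109, 0.0941]
tcp_rot: [0.0, 0.703, 0.711, 0.0]
wrist_force: [0.8, -0.0, 5.3]
opening: 0.0144
grip_force: 100.0
```

```bash
python3 - <<'E'
from h import *
p,r=tool();s=read_state();print(p,np.degrees(yaw(r)),s["wrist_force"],s["moment"])
E
```

```text
[ 0.4522 -0.3109  0.0941] 0.6463898624234371 [ 0.7878 -0.0265  5.2542] [ 0.1205 -0.0894  0.284 ]
```

Turned 62.9° with only friction so far.

>>> play_rows(
  increments=[
    [0, 0, 0, 0, 0, 0.02, 0.05],
    [0, 0, 0, 0, 0, 0.04, 0.05],
    [0, 0, 0, 0, 0, 0.05, 0.05],
  ],
)

```text
t: 36.6
eef_pos: [0.4522, -0.3109, 0.0941]
tcp_rot: [0.0, 0.729, 0.684, 0.0]
wrist_force: [0.9, 1.0, 5.2]
opening: 0.0151
grip_force: 100.0
```

```bash
python3 - <<'E'
from h import *
p,r=tool();s=read_state();print(p,np.degrees(yaw(r)),s["wrist_force"],s["moment"])
E
```

```text
[ 0.4522 -0.3109  0.0941] -3.647079257866397 [0.9474 0.9985 5.1638] [ 0.1171 -0.0549  0.3237]
```

>>> play_rows(
  increments=[
    [0, 0, 0, 0, 0, 0.02, 0.05],
    [0, 0, 0, 0, 0, 0.04, 0.05],
    [0, 0, 0, 0, 0, 0.05, 0.05],
  ],
)

```text
t: 36.85
eef_pos: [0.4522, -0.3109, 0.0942]
tcp_rot: [0.001, 0.754, 0.657, -0.0]
wrist_force: [0.8, 2.1, 6.3]
opening: 0.0148
grip_force: 105.5
```

```bash
python3 - <<'E'
from h import *
p,r=tool();s=read_state();print(p,np.degrees(yaw(r)),s["wrist_force"],s["moment"])
E
```

```text
[ 0.4522 -0.3109  0.0942] -7.854685829793707 [0.849  2.0888 6.296 ] [ 0.2045 -0.2343  2.1512]
```

The moment jumped to 2.15 N m, so the ring is at its end stop. I'll ease back within the play and withdraw.

>>> play_rows(
  increments=[
    [0, 0, 0, 0, 0, -0.03, 0.05],
    [0, 0, 0, 0, 0, -0.06, 0.05],
    [0, 0, 0, 0, 0, -0.08, 0.05],
    [0, 0, 0, 0, 0, -0.08, 0.05],
  ],
)

```text
t: 37.18
eef_pos: [0.4522, -0.311, 0.0941]
tcp_rot: [0.0, 0.712, 0.702, 0.0]
wrist_force: [-0.2, -0.4, 5.1]
opening: 0.0147
grip_force: 99.9
```

```bash
python3 - <<'E'
from h import *
p,r=tool();s=read_state();print(p,np.degrees(yaw(r)),s["wrist_force"],s["moment"],s["opening"])
E
```

```text
[ 0.4522 -0.311   0.0941] -0.8537807932741769 [-0.2252 -0.3671  5.0597] [-0.0327 -0.0204  0.0522] 0.014706712862045201
```

Unloaded. Lifting straight up, then backing off to check the ring.

>>> play_rows(
  increments=[
    [0, 0, -0.05, 0, 0, 0, 0.05],
    [0, 0, -0.1, 0, 0, 0, 0.05],
    [0, 0, -0.15, 0, 0, 0, 0.05],
    [0, 0, -0.25, 0, 0, 0, 0.05],
    [0, 0, -0.5, 0, 0, 0, 0.05],
    [0, 0, -0.9, 0, 0, 0, 0.05],
    [0, 0, -0.9, 0, 0, 0, 0.05],
    [0, 0, -0.9, 0, 0, 0, 0.05],
  ],
)

```text
t: 37.85
eef_pos: [0.4531, -0.3117, 0.2051]
tcp_rot: [0.003, 0.713, 0.701, 0.0]
wrist_force: [0.1, -0.3, -2.4]
opening: 0.0146
grip_force: 99.0
```

```bash
python3 - <<'E'
from h import *
a=np.radians
p,r=tool();s=read_state();print(p,np.degrees(yaw(r)),s["wrist_force"],s["opening"])
plan([(.475,-.22,.24,a(40)),(.50,-.13,.24,a(75)),(.53,-.03,.22,a(90)),(.55,.085,.22,a(100)),(.58,.19,.22,a(107.3)),(.608,.2967,.17,a(107.3))])
E
```

```text
[ 0.4531 -0.3117  0.2051] -1.001219166571182 [ 0.0687 -0.2706 -2.373 ] 0.01462785836825625
[0.766, 0.17, -0.293, 0.002, 0.003, -0.477] dist 101mm yaw 40
[0.441, 0.642, 0.0, 0.0, 0.0, -0.407] dist 93mm yaw 75
[-0.026, 0.87, 0.167, 0.0, 0.0, -0.175] dist 106mm yaw 90
[-0.167, 0.958, 0.0, 0.0, 0.0, -0.116] dist 117mm yaw 100
[-0.398, 0.818, 0.0, 0.0, 0.0, -0.085] dist 109mm yaw 107
[-0.487, 0.78, 0.417, 0.0, 0.0, 0.0] dist 121mm yaw 107
```

>>> play_rows(
  increments=[
    [0.766, 0.17, -0.293, 0, 0, -0.477, 0.05],
    [0.766, 0.17, -0.293, 0, 0, -0.477, 0.05],
    [0.766, 0.17, -0.293, 0, 0, -0.477, 0.05],
    [0.766, 0.17, -0.293, 0, 0, -0.477, 0.05],
    [0.766, 0.17, -0.293, 0, 0, -0.477, 0.05],
    [0.766, 0.17, -0.293, 0, 0, -0.477, 0.05],
    [0.766, 0.17, -0.293, 0, 0, -0.477, 0.05],
    [0.766, 0.17, -0.293, 0, 0, -0.477, 0.05],
  ],
)

```text
t: 38.52
eef_pos: [0.4735, -0.2189, 0.2361]
tcp_rot: [-0.001, 0.424, 0.906, 0.0]
wrist_force: [-0.7, -0.4, -0.2]
opening: 0.0149
grip_force: 98.8
```

>>> play_rows(
  increments=[
    [0.441, 0.642, 0, 0, 0, -0.407, 0.05],
    [0.441, 0.642, 0, 0, 0, -0.407, 0.05],
    [0.441, 0.642, 0, 0, 0, -0.407, 0.05],
    [0.441, 0.642, 0, 0, 0, -0.407, 0.05],
    [0.441, 0.642, 0, 0, 0, -0.407, 0.05],
    [0.441, 0.642, 0, 0, 0, -0.407, 0.05],
    [0.441, 0.642, 0, 0, 0, -0.407, 0.05],
  ],
)

```text
t: 39.1
eef_pos: [0.4988, -0.1292, 0.2366]
tcp_rot: [-0.0, 0.134, 0.991, 0.0]
wrist_force: [0.4, 0.4, -1.7]
opening: 0.0146
grip_force: 98.9
```

```bash
python3 - <<'E'
from h import *
import pickle
a=np.radians
p,r=tool();print(p,np.degrees(yaw(r)))
c=capture("wrist");pickle.dump(c,open("w10.pkl","wb"))
# yellow marks around the ring centre: angle before / after
for f,z in (("w8.pkl",.054),("w10.pkl",.054)):
    q=pickle.load(open(f,"rb"));h=cv2.cvtColor(q["img"],cv2.COLOR_BGR2HSV);m=cv2.inRange(h,(18,150,120),(30,255,255))
    n,l,st,ce=cv2.connectedComponentsWithStats(m)
    for i in range(1,n):
        w=p2w(q,ce[i],z)[0][:2]-[.4512,-.3102]
        if st[i,4]>4 and np.linalg.norm(w)<.075: print(f,st[i,4],np.linalg.norm(w),np.degrees(np.arctan2(w[1],w[0])))
plan([(.53,-.03,.22,a(90)),(.55,.085,.22,a(100)),(.58,.19,.22,a(107.3)),(.608,.2967,.17,a(107.3))])
E
```

```text
[ 0.4988 -0.1292  0.2366] 74.61842567430878
w8.pkl 43 0.04621405933837168 153.96331587599278
w8.pkl 171 0.0004910285235489307 -86.72843466438127
w8.pkl 15 0.03715985244723652 17.80711734208111
w10.pkl 37 0.04983142153861333 145.23646376743517
w10.pkl 166 0.0006585536908451029 -108.33522864481913
w10.pkl 14 0.03781442530651783 -44.37776301327713
[-0.031, 0.867, 0.139, 0.0, -0.0, -0.179] dist 105mm yaw 90
[-0.167, 0.958, 0.0, 0.0, 0.0, -0.116] dist 117mm yaw 100
[-0.398, 0.818, 0.0, 0.0, 0.0, -0.085] dist 109mm yaw 107
[-0.487, 0.78, 0.417, 0.0, 0.0, 0.0] dist 121mm yaw 107
```

The ring mark moved 62° clockwise and stopped hard, so the ring is tight. Returning the spanner.

>>> play_rows(
  increments=[
    [-0.031, 0.867, 0.139, 0, 0, -0.179, 0.05],
    [-0.031, 0.867, 0.139, 0, 0, -0.179, 0.05],
    [-0.031, 0.867, 0.139, 0, 0, -0.179, 0.05],
    [-0.031, 0.867, 0.139, 0, 0, -0.179, 0.05],
  ],
)

```text
t: 39.48
eef_pos: [0.5299, -0.0263, 0.2194]
tcp_rot: [-0.0, -0.003, 1.0, 0.001]
wrist_force: [-1.0, -0.4, -2.1]
opening: 0.0148
grip_force: 98.8
```

>>> play_rows(
  increments=[
    [-0.167, 0.958, 0, 0, 0, -0.116, 0.05],
    [-0.167, 0.958, 0, 0, 0, -0.116, 0.05],
    [-0.167, 0.958, 0, 0, 0, -0.116, 0.05],
    [-0.167, 0.958, 0, 0, 0, -0.116, 0.05],
  ],
)

```text
t: 39.82
eef_pos: [0.5495, 0.0898, 0.2202]
tcp_rot: [0.0, -0.089, 0.996, 0.001]
wrist_force: [-1.3, -0.4, -2.3]
opening: 0.0148
grip_force: 98.9
```

>>> play_rows(
  increments=[
    [-0.398, 0.818, 0, 0, 0, -0.085, 0.05],
    [-0.398, 0.818, 0, 0, 0, -0.085, 0.05],
    [-0.398, 0.818, 0, 0, 0, -0.085, 0.05],
    [-0.398, 0.818, 0, 0, 0, -0.085, 0.05],
  ],
)

```text
t: 40.15
eef_pos: [0.5794, 0.1943, 0.2201]
tcp_rot: [0.001, -0.152, 0.988, 0.001]
wrist_force: [-1.1, -0.3, -1.6]
opening: 0.0144
grip_force: 98.9
```

>>> play_rows(
  increments=[
    [-0.487, 0.78, 0.417, 0, 0, 0, 0.05],
    [-0.487, 0.78, 0.417, 0, 0, 0, 0.05],
    [-0.487, 0.78, 0.417, 0, 0, 0, 0.05],
    [-0.487, 0.78, 0.417, 0, 0, 0, 0.05],
    [-0.487, 0.78, 0.417, 0, 0, 0, 0.05],
    [-0.487, 0.78, 0.417, 0, 0, 0, 0.05],
    [-0.487, 0.78, 0.417, 0, 0, 0, 0.05],
  ],
)

```text
t: 40.73
eef_pos: [0.6058, 0.2961, 0.1707]
tcp_rot: [0.0, -0.152, 0.988, -0.0]
wrist_force: [0.1, 0.0, -1.3]
opening: 0.0146
grip_force: 98.7
```

```bash
python3 - <<'E'
from h import *
a=np.radians
p,r=tool();print(p,np.degrees(yaw(r)))
plan([(.608,.2967,.09,a(107.3)),(.608,.2967,.066,a(107.3))])
E
```

```text
[0.6058 0.2961 0.1707] 107.46389585996153
[-0.018, -0.001, 0.673, -0.0, 0.0, 0.002] dist 81mm yaw 107
[0.0, 0.0, 0.2, 0.0, 0.0, 0.0] dist 24mm yaw 107
```

>>> play_rows(
  increments=[
    [-0.015, -0.001, 0.25, 0, 0, 0.002, 0.05],
    [-0.015, -0.001, 0.5, 0, 0, 0.002, 0.05],
    [-0.015, -0.001, 0.67, 0, 0, 0.002, 0.05],
    [-0.015, -0.001, 0.67, 0, 0, 0.002, 0.05],
    [-0.015, -0.001, 0.67, 0, 0, 0.002, 0.05],
  ],
)

```text
t: 41.15
eef_pos: [0.6073, 0.2968, 0.0901]
tcp_rot: [-0.001, -0.151, 0.989, -0.0]
wrist_force: [-0.1, 0.4, -1.0]
opening: 0.0149
grip_force: 98.9
```

>>> play_rows(
  increments=[
    [0, 0, 0.04, 0, 0, 0, 0.05],
    [0, 0, 0.08, 0, 0, 0, 0.05],
    [0, 0, 0.12, 0, 0, 0, 0.05],
    [0, 0, 0.15, 0, 0, 0, 0.05],
    [0, 0, 0.175, 0, 0, 0, 0.05],
    [0, 0, 0.19, 0, 0, 0, 0.05],
    [0, 0, 0.197, 0, 0, 0, 0.05],
    [0, 0, 0.197, 0, 0, 0, 0.05],
  ],
)

```text
t: 41.82
eef_pos: [0.6073, 0.2979, 0.066]
tcp_rot: [-0.0, -0.152, 0.988, -0.0]
wrist_force: [0.1, -1.0, -0.8]
opening: 0.0147
grip_force: 98.9
```

>>> play_rows(
  increments=[
    [0, 0, 0.006, 0, 0, 0, 0.05],
    [0, 0, 0.01, 0, 0, 0, 0.05],
    [0, 0, 0.01, 0, 0, 0, 0.05],
    [0, 0, 0.01, 0, 0, 0, 0.25],
    [0, 0, 0.01, 0, 0, 0, 0.5],
    [0, 0, 0.01, 0, 0, 0, 0.5],
    [0, 0, 0.01, 0, 0, 0, 0.5],
    [0, 0, 0.01, 0, 0, 0, 0.5],
  ],
)

```text
t: 42.48
eef_pos: [0.6074, 0.298, 0.065]
tcp_rot: [0.0, -0.152, 0.988, 0.0]
wrist_force: [0.5, 0.3, -0.4]
opening: 0.0429
grip_force: 0.0
```

>>> play_rows(
  increments=[
    [0, 0, -0.1, 0, 0, 0, 0.5],
    [0, 0, -0.3, 0, 0, 0, 0.5],
    [0, 0, -0.6, 0, 0, 0, 0.5],
    [0, 0, -1, 0, 0, 0, 0.5],
    [0, 0, -1, 0, 0, 0, 0.5],
  ],
)

```text
t: 42.9
eef_pos: [0.6099, 0.299, 0.193]
tcp_rot: [0.005, -0.152, 0.988, 0.001]
wrist_force: [1.1, 0.5, 0.3]
opening: 0.0427
grip_force: 0.0
```

>>> play_rows(
  increments=[
    [0.6, -0.5, -0.7, 0, 0, 0, 0.5],
    [0.6, -0.5, -0.7, 0, 0, 0, 0.5],
    [0.6, -0.5, -0.7, 0, 0, 0, 0.5],
    [0.6, -0.5, -0.7, 0, 0, 0, 0.5],
    [0.6, -0.5, -0.7, 0, 0, 0, 0.5],
  ],
)

```text
t: 43.32
eef_pos: [0.5569, 0.2183, 0.2718]
tcp_rot: [0.002, -0.151, 0.989, 0.0]
wrist_force: [-0.4, 0.4, 0.3]
opening: 0.0426
grip_force: 0.0
```

```bash
python3 - <<'E'
from h import *
import pickle
p,r=tool();print(p,np.degrees(yaw(r)))
c=capture("wrist");pickle.dump(c,open("w11.pkl","wb"))
h=cv2.cvtColor(c["img"],cv2.COLOR_BGR2HSV);q=w2p(c,[.607,.297,.079])[0];print(q)
# blue blob near the spanner
m=cv2.inRange(h,(100,150,60),(125,255,255));n,l,st,ce=cv2.connectedComponentsWithStats(m)
for i in range(1,n):
    if st[i,4]>80: print("blue",st[i],ce[i],p2w(c,ce[i],.075)[0])
t=capture("top");pickle.dump(t,open("t3.pkl","wb"));cv2.imwrite("pics/t3.png",t["img"])
t2=pickle.load(open("t2.pkl","rb"));a=cv2.imread("pics/top0.png")
for nm,(x0,y0,x1,y1) in dict(house=(170,60,240,120),cradle=(122,130,165,188),pot=(164,186,182,202),glue=(148,252,168,272),jar=(348,255,378,280),post=(338,185,382,206),brush=(275,62,302,122),driver=(338,70,358,126)).items():
    r=cv2.matchTemplate(t["img"][y0-8:y1+8,x0-8:x1+8],a[y0:y1,x0:x1],cv2.TM_CCOEFF_NORMED);print(nm,cv2.minMaxLoc(r)[1],cv2.minMaxLoc(r)[3])
w=pickle.load(open("w7.pkl","rb"))
cv2.imwrite("pics/fin.png",np.hstack([cv2.resize(t["img"][110:280,110:440],(800,412),interpolation=cv2.INTER_CUBIC)]))
E
```

```text
[0.5569 0.2183 0.2718] 107.38085953591201
[304.5711 231.2387]
blue [253 133  20  22 356] [262.4551 143.8315] [0.5213 0.2153 0.075 ]
blue [  61  137   37   59 1670] [ 75.8988 165.0246] [0.6089 0.0167 0.075 ]
blue [295 204  18  31 431] [303.109 218.645] [0.5932 0.2907 0.075 ]
house 0.9979686141014099 (8, 8)
cradle 0.7275932431221008 (11, 6)
pot 0.997595489025116 (8, 8)
glue 0.6467941403388977 (3, 0)
jar 0.998078465461731 (8, 8)
post 0.5214689373970032 (8, 8)
brush 0.9968931674957275 (8, 8)
driver 0.9980090856552124 (8, 8)
```

Pictures are used up, so I'll move the arm aside and verify numerically.

>>> play_rows(
  increments=[
    [0.7, -0.95, 0, 0, 0, 0, 0.5],
    [0.7, -0.95, 0, 0, 0, 0, 0.5],
    [0.7, -0.95, 0, 0, 0, 0, 0.5],
    [0.7, -0.95, 0, 0, 0, 0, 0.5],
    [0.7, -0.95, 0, 0, 0, 0, 0.5],
  ],
)

```text
t: 43.83
eef_pos: [0.5097, 0.0828, 0.268]
tcp_rot: [-0.001, -0.151, 0.989, -0.0]
wrist_force: [0.2, 0.3, 1.2]
opening: 0.0426
grip_force: 0.0
```

>>> play_rows(
  increments=[
    [0, -0.8, 0, 0, 0, 0.1, 0.5],
    [0, -0.8, 0, 0, 0, 0.1, 0.5],
    [0, -0.8, 0, 0, 0, 0.1, 0.5],
    [0, -0.8, 0, 0, 0, 0.1, 0.5],
    [0, -0.8, 0, 0, 0, 0.1, 0.5],
  ],
)

```text
t: 44.25
eef_pos: [0.54, -0.0062, 0.2679]
tcp_rot: [-0.001, -0.077, 0.997, 0.0]
wrist_force: [-0.8, 0.3, -0.7]
opening: 0.0427
grip_force: 0.0
```

```bash
python3 - <<'E'
from h import *
import pickle
p,r=tool();print(p,np.degrees(yaw(r)))
t=capture("top");c=capture("wrist");pickle.dump((t,c),open("f.pkl","wb"));a=cv2.imread("pics/top0.png")
for nm,(x0,y0,x1,y1) in dict(cradle=(122,130,165,188),glue=(148,252,168,272),post=(338,185,382,206),stop=(180,138,192,194)).items():
    r=cv2.matchTemplate(t["img"][y0-8:y1+8,x0-8:x1+8],a[y0:y1,x0:x1],cv2.TM_CCOEFF_NORMED);print(nm,cv2.minMaxLoc(r)[1],cv2.minMaxLoc(r)[3])
an=np.radians(5.8);R=np.array([[np.cos(an),np.sin(an)],[-np.sin(an),np.cos(an)]])
L1=np.array([.629,-.1065])+.06*R[1]
for nm,cam in(("top",t),("wrist",c)):
    h=cv2.cvtColor(cam["img"],cv2.COLOR_BGR2HSV)
    # deck-frame ortho at wagon-top height; col=y', row=x'
    S=2;rr,qq=np.mgrid[0:188,0:480];u=(rr/S-47)/1e3;v=(qq/S-30)/1e3
    X=np.c_[(L1+u.reshape(-1,1)*R[0]+v.reshape(-1,1)*R[1]),np.full(u.size,.075)]
    m=w2p(cam,X).astype(np.float32).reshape(188,480,2);o=cv2.remap(cam["img"],m[...,0],m[...,1],1);cv2.imwrite(f"pics/d_{nm}.png",o)
    H=cv2.cvtColor(o,cv2.COLOR_BGR2HSV)
    for n,lo,hi in(("red",(0,170,60),(6,255,255)),("blue",(100,150,50),(125,255,255)),("brown",(9,110,60),(16,190,200)),("grey",(95,10,90),(125,60,180))):
        k=cv2.inRange(H,lo,hi);nn,l,st,ce=cv2.connectedComponentsWithStats(k)
        for i in range(1,nn):
            if st[i,4]>500:
                q=cv2.minAreaRect(np.argwhere(l==i).astype(np.float32));print(nm,n,st[i,4],"x %.0f y %.0f mm"%(q[0][0]/S-47,q[0][1]/S-30),np.round(np.array(q[1])/S),round(q[2]))
E
```

```text
[ 0.54   -0.0062  0.2679] 98.83328155309168
cradle 0.9902111887931824 (8, 8)
glue 0.9606717228889465 (8, 8)
post 0.9942665696144104 (8, 8)
stop 0.8382158875465393 (7, 8)
top grey 1227 x -4 y 184 mm [ 6. 89.] 77
wrist red 960 x -7 y 208 mm [79.  3.] 0
wrist red 1961 x -8 y 2 mm [73. 31.] 0
wrist blue 7544 x -7 y 59 mm [72. 26.] 0
wrist brown 708 x -13 y 102 mm [ 4. 68.] 90
wrist brown 3538 x -10 y 172 mm [37. 71.] 90
wrist grey 2552 x -1 y -0 mm [62. 24.] 1
```

```bash
python3 - <<'E'
from h import *
import pickle
t,c=pickle.load(open("f.pkl","rb"))
an=np.radians(5.8);R=np.array([[np.cos(an),np.sin(an)],[-np.sin(an),np.cos(an)]])
L1=np.array([.629,-.1065])+.06*R[1]
for nm,xs in(("top",(-5,)),("front",(-44,-42))):
  for x in xs:
    z=.075 if nm=="top" else .03
    v=np.arange(146,216,2);X=np.array([np.r_[L1+x/1e3*R[0]+q/1e3*R[1],z] for q in v]);m=w2p(c,X).astype(np.float32)
    o=cv2.remap(c["img"],m[:,0],m[:,1],1)
    o=o.reshape(-1,3)
    print(nm,x,[(int(q),*map(int,k)) for q,k in zip(v,o)])
E
```

```text
top -5 [(146, 127, 132, 136), (148, 33, 32, 32), (150, 51, 50, 46), (152, 47, 45, 42), (154, 30, 34, 42), (156, 42, 46, 47), (158, 35, 50, 71), (160, 32, 53, 80), (162, 31, 54, 81), (164, 41, 68, 99), (166, 28, 34, 50), (168, 29, 28, 26), (170, 38, 37, 35), (172, 39, 35, 37), (174, 35, 34, 33), (176, 38, 37, 36), (178, 37, 36, 36), (180, 35, 34, 34), (182, 32, 35, 33), (184, 38, 39, 38), (186, 35, 37, 34), (188, 40, 38, 41), (190, 30, 28, 31), (192, 73, 95, 56), (194, 107, 140, 80), (196, 103, 133, 73), (198, 103, 135, 76), (200, 104, 134, 74), (202, 80, 105, 56), (204, 75, 111, 123), (206, 48, 72, 113), (208, 18, 20, 83), (210, 16, 18, 108), (212, 18, 30, 168), (214, 22, 33, 166)]
front -44 [(146, 105, 136, 76), (148, 104, 136, 75), (150, 104, 137, 76), (152, 102, 133, 73), (154, 103, 135, 74), (156, 99, 132, 72), (158, 148, 183, 190), (160, 219, 225, 227), (162, 58, 57, 56), (164, 40, 41, 40), (166, 42, 40, 39), (168, 49, 59, 79), (170, 79, 124, 196), (172, 62, 84, 126), (174, 39, 36, 29), (176, 45, 45, 44), (178, 43, 42, 42), (180, 40, 43, 41), (182, 43, 44, 41), (184, 47, 49, 55)
[... 334 characters left out ...]
37, 77), (148, 104, 136, 76), (150, 104, 136, 74), (152, 104, 135, 76), (154, 102, 134, 73), (156, 100, 132, 76), (158, 151, 180, 180), (160, 212, 219, 222), (162, 27, 27, 26), (164, 41, 41, 40), (166, 41, 42, 40), (168, 47, 57, 75), (170, 93, 137, 211), (172, 63, 90, 135), (174, 44, 44, 41), (176, 46, 46, 47), (178, 45, 46, 47), (180, 43, 45, 44), (182, 43, 44, 41), (184, 43, 46, 48), (186, 78, 115, 180), (188, 77, 116, 184), (190, 45, 45, 45), (192, 43, 44, 46), (194, 33, 36, 34), (196, 111, 113, 113), (198, 205, 213, 218), (200, 102, 146, 142), (202, 103, 134, 69), (204, 105, 136, 78), (206, 104, 136, 75), (208, 105, 136, 76), (210, 105, 136, 76), (212, 103, 135, 75), (214, 106, 138, 80)]
```

```bash
python3 -c "
from workcell import *
print(sign_off())"
```

```text
the job is handed in; nothing more can be done
None
```

I handed the job in at about 44 s: van, flat wagon and open wagon (no tank on the bench) stand in lanes 1, 2 and 4, the deck is wound hard against the red stop, the ring was turned with the spanner to its end stop, and the spanner is back in its cradle; no verdict came back.

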